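# Gauge a blind castor-stem bore with a depth rod

## Robot

A 6-joint arm with a two-finger parallel gripper is mounted at the origin on the work surface. World frame = base frame: x ahead of the robot, y to its left, z up, the work surface at z = 0. Lengths are in m, angles in rad, forces in N, time in s.
With the tool pointing down it reaches from about 0.325 to 0.775 m from the base axis. Payload 5.5 kg.
Tool frame: the origin (TCP) lies midway between the tips of the shut fingers; the grasp point (between the pads) lies pinch_z behind it (pinch_z is the distance from the TCP to the grasp point, in m); x points along the fingers, z is the direction in which the jaws open and shut, and the axes are right-handed (so a half turn about x gives the same grasp; the last joint's range is limited). The gripper opens to 85 mm and grips with 20 to 120 N. Pads are 22 mm wide; open, the fingers measure 114 mm over their backs; the gripper's body (76 mm by 85 mm) begins 54 mm behind the grasp point. The pads swing forward as they close: fully open they stand 13 mm farther back than shut.
Start: joints at [-1.348, 0.091, 1.231, -0, 1.82, -0.057], TCP at [0.166, -0.577, 0.231] pointing down, gripper open.
Joint ranges: [-2.87, 2.87], [-0.86, 2.18], [0.17, 2.46], [-1.51, 4.65], [0.06, 2.69], [-2.65, 2.65]. Speed limits (rad/s): [2.57, 2.57, 3.01, 3.14, 3.14, 3.14].

## Interface

Orientations are given as a unit quaternion [w, x, y, z].
In Python, from station import state, snapshot, camera_info, close_job, masks_of, mark_of, pinch_z gives the robot as it stands.
- The arm moves only by the tool step_arm, never from a script. Its argument "rows" is a list of rows, each an object of numbers: "ax", "ay", "az": the turn, a rotation vector about the tool's x, y, z scaled (see below); "x", "y", "z": the shift along the tool's x, y, z scaled (see below); "claw": the opening, from 0 (shut) to 1 (fully open). In form: [{"ax": .., "ay": .., "az": .., "x": .., "y": .., "z": .., "claw": ..}, ...]. A call has 1 to 20 rows; each row is the pose to reach, as a shift and turn from the pose commanded when the call began, along the tool's axes at that moment, turning the shorter way round; what a row does not reach only later rows make up. The controller multiplies each number of a shift by 80 cm and each number of a turn by 180 degrees. A row lasts 1/12 s, in which the tool goes at most 41.7 mm and 7.16 degrees, less where a joint would pass 70% of its speed; a pose out of reach is approached as far as the arm can. A call with a number of a shift or a turn outside -1 to 1 is refused whole. A call with a gripper value outside its range is refused whole. The fingers move at their own pace and stop on an object; the grip force is fixed at half the most. Time passes only in rows, so rows that repeat a pose let the fingers close. It gives the time, the measured TCP pose, the force and the opening at its end, in the units of the state.
- state(): the state, without advancing time (a new reading comes with each control period).
- snapshot(name): name is "scene" or "top" or "wrist"; returns (picture, depth): 420x560x3 uint8, red, green, blue; 420x560 float32, m along the optical axis (not along the pixel's ray), 0 where there is no reading.
- camera_info(name): a dict with "vfov" (degrees; the focal length in pixels is half the picture's height over the tangent of half this angle, whatever the lens; pixels are square), "cx", "cy" (the principal point, pixels), "view" (4x4, takes a point from world to camera coordinates). Camera axes: x right, y down, z forward; pixel columns grow to the right and rows downward; lengths in m; the calibration is good to about 2 mm. The wrist camera is an equidistant fisheye: a pixel r from the principal point sees the ray r / f radians off the axis. A picture is of the moment at which its call begins: read the wrist's pose just before it. camera_info takes no time and is no camera call; for the wrist camera it gives the pose at the moment of the call.
- close_job(): hands the job in, once; it reports no verdict.
Trained networks look in the newest picture that a camera, given by its name, has taken for a name from the list of things; names that differ only in an ending like _2 or _b are one class to them, and where a whole thing is asked for, a point or a joint stands for the part that bears it (a point fixed in the world has none). Each returns a list of dicts, best first, with "score" (0 to 1); they miss things now and then, are a little off and sometimes report something else, mostly with a low value. They report only what shows in the picture. A call takes as long as a camera call. They do not tell look-alikes from the thing itself.
- masks_of(query, camera): "region" (420x560 bool, what is visible of it) and "rect" ([centre column, centre row, width, height] in pixels, round what is visible of it).
- mark_of(query, camera): "at" ([column, row] in pixels: a listed point, or the origin of a listed thing).
The state is a dict: "time": time; "joints": joint angles; "qd": joint speeds; "effort": joint torques, N m; "tool_pos": TCP position; "tool_rot": TCP orientation; "force": force on the tool from outside, world axes, zero at the start; "moment": the same for the moment, N m; "opening": finger opening in m.
Only numpy, scipy, OpenCV 4.12 (cv2) and the standard library are available. Lean on these libraries where they do the work, as an engineer would, in place of code of your own. Each camera call takes 0.05 s, during which the arm holds its last target.

## Task

Take the depth gauge out of its wooden stand and lower its rod into the blind bore of the white panel until you feel it bottom out, pressing it down lightly for a moment before you let go. Then slide the gauge's stop disc down the rod onto the panel's face, hold it there gently but firmly for a good second, and leave the gauge standing in the bore with its stop flat on the panel. Leave everything else on the bench where it is.

Things in the scene. Friction and masses are not known exactly. Their poses are not given: they have to be found in the camera images.
- gauge_head (a point): centre of the gauge's black cylindrical head (22 mm diameter, 36 mm tall, orange band near its top; the place to grip it). The gauge is a loose upright steel rod, 12 mm in diameter and 58 mm long below the head, with a chamfered foot; total length 94 mm, about 0.26 kg. The head's centre is 76 mm above the rod's foot. z points up along the rod. Pressed against the bottom of the bore or onto the panel the gauge may bear 20 N, no more.
- gauge_tip (a point): centre of the foot of the gauge's rod. At the start the rod stands about 26 mm deep in the wooden stand, foot 19 mm above the bench
- stop_face (a point): centre of the underside of the gauge's stop: an aluminium disc, 56 mm in diameter and 12 mm thick, around the rod under the head. It slides along the rod with about 3 N of friction and stays where it is left; it must be pushed down by its upper side, which is 12 mm above this point and 28 mm wide in radius, from outside the head's 11 mm radius. It is alike all round
- stop (a joint): how far the stop has been slid down the rod, in m: 0 when its upper side is 3 mm under the head (underside 43 mm above the rod's foot), at most 0.030
- bore (a point): centre of the mouth of the bore in the white panel, on the panel's upper face, 50 mm above the bench. The bore is vertical, 13.6 mm wide with a 1.5 mm chamfer; its depth is not known beforehand, somewhere from 22 to 34 mm, with a flat hard bottom. z points up, x along the panel's long side towards a loose brass insert
- white_panel: fixed white panel block, 150 x 100 x 50 mm (x, y, z), origin at the centre of its underside. The bore is at x = -35 mm, on the centre line; a loose brass insert (18 mm wide, 14 mm tall) stands on its face at about x = +50 mm
- blue_panel: fixed blue panel block of the same size with a like bore, not to be gauged; a hex bolt stands on it, head down, 38 mm tall, at about x = +50 mm. Origin at the centre of its underside
- stand: fixed wooden stand of the gauge, 95 x 95 x 45 mm, with a 15 mm bore 26 mm deep in its middle; origin at the centre of its underside
Things that resemble listed ones, but are neither listed nor needed, are in the scene too. Leave any purple look-alike of the part that bears gauge_head alone. Several things look just like the white_panel: the one meant starts farthest from the robot's base.

How it is judged:
On the way, in this order (a step that is already met when the one before it is completed fails the run):
1. the rod, still held by its head, presses on the bottom of the white panel's bore with more than 2.5 N for 0.2 s (distance between gauge_tip and bore_floor_c0 below 0.007 m and contact force between gauge and bore_floor_c0 above 2.5 N and contact force between the fingers and gauge_c1 above 1 N), for 0.2 s.
2. with the rod bottomed, the stop is pressed on the white panel's face with more than 4 N for 0.8 s (distance between gauge_tip and bore_floor_c0 below 0.007 m and z of stop_face in the frame of bore below 0.002 m and contact force between stop and white_panel above 4 N), for 0.8 s.
At the end, for the whole second after the job is handed in: the gauge stands at rest and let go in the white panel's bore, its foot within 2 mm of the bore's bottom and 3 mm of its axis, upright within 0.06 rad, and the stop's underside no more than 2 mm above the panel's face (distance between gauge_tip and bore_floor_c0 below 0.007 m and z of stop_face in the frame of bore below 0.002 m and horizontal distance between gauge_tip and bore below 0.003 m and angle between gauge_tip's own z axis and vertical below 0.06 rad and linear speed of gauge below 0.01 m/s); the robot touches nothing.
It fails at once if the gauge bears on the white panel or the bottom of its bore with more than 20 N (contact force between gauge and white_panel above 20 N or contact force between gauge and bore_floor_c0 above 20 N).
It fails at once if a loose bystander (castors, brass insert, hex bolt, jar, screwdriver, plywood offcut) is moved by more than 20 mm (distance of any of castor_a, castor_b, insert, hex_bolt, jar, screwdriver, offcut from where it was at the start of the episode above 0.02 m).
It also fails if it takes over 67 s, if anything falls off the work surface, if the arm or the gripper's body presses on something with over 40 N, if the wrist force passes 120 N, or if a joint passes its speed limit or range.

## Working session

There is one attempt and no reset: what is moved stays moved. The work goes in short steps, Python scripts to look and compute and a tool call to move; the robot and the scene stay as the last step left them, time stands still between calls to the robot, and variables do not carry over. Pictures are saved under pics/ and viewed, and the job is handed in when it is done.

Besides the shell and the picture viewer there is one more tool, called after "Call:" in YAML: its name, and indented under it one key for each argument. step_arm: Moves the arm, as the interface text tells. Shifts and turns lie within -1 to 1; 1 stands for 80 cm of shift or 180 degrees of turn. Its arguments: {"type":"object","properties":{"rows":{"type":"array"}},"required":["rows"]}

```bash
ls; mkdir -p pics
cat > h.py <<'E'
import numpy as np, cv2
from station import *
def save(n,im): cv2.imwrite(f'pics/{n}.png',cv2.cvtColor(im,cv2.COLOR_RGB2BGR))
def focal(ci): return 210/np.tan(np.radians(ci['vfov'])/2)
def pt(ci,u,v,d):
    f=focal(ci); p=np.array([(u-ci['cx'])/f*d,(v-ci['cy'])/f*d,d,1.0])
    return (np.linalg.inv(ci['view'])@p)[:3]
def ptz(ci,u,v,z):
    f=focal(ci); V=np.linalg.inv(np.array(ci['view'])); r=V[:3,:3]@np.array([(u-ci['cx'])/f,(v-ci['cy'])/f,1]); o=V[:3,3]
    return o+r*(z-o[2])/r[2]
def proj(ci,p):
    f=focal(ci); q=np.array(ci['view'])@np.append(p,1); return ci['cx']+f*q[0]/q[2],ci['cy']+f*q[1]/q[2]
E
python3 - <<'E'
from h import *
print(state(),pinch_z)
for n in ['scene','top']:
    im,d=snapshot(n); save(n+'0',im); np.save(n+'d.npy',d); ci=camera_info(n); print(n,ci)
    for q in ['gauge_head','bore','white_panel','stand']:
        print(q,[(np.round(m['at'],1),round(m['score'],2)) for m in mark_of(q,n)])
E
```

```text
pics
{'time': 0.0, 'joints': array([-1.34771099e+00,  9.18755910e-02,  1.23194995e+00,  3.49009217e-05,
        1.81979389e+00, -5.67042136e-02]), 'qd': array([-0.00026006, -0.00072078,  0.0005808 ,  0.00095824, -0.00132183,
       -0.00115318]), 'effort': array([-3.02067992e-04, -4.58733094e+01, -4.18020093e+01, -1.27733902e-04,
        1.14744710e-02,  4.87026500e-05]), 'tool_pos': array([ 0.16563296, -0.57637509,  0.23010468]), 'tool_rot': array([ 0.56429701,  0.42586521,  0.56537564, -0.42492127]), 'force': array([ 0.17445993, -0.10253237, -0.07894766]), 'moment': array([ 0.03229726, -0.03033427, -0.08440971]), 'opening': 0.08517087380196305} 0.0187
scene {'vfov': 55.151215178042214, 'cx': 275.677347118109, 'cy': 212.1345439146212, 'view': array([[-0.40184097,  0.91561556, -0.0131143 ,  0.2024643 ],
       [ 0.64406175,  0.2724244 , -0.71482124, -0.25539577],
       [-0.6509288 , -0.29569088, -0.69918424,  1.15511993],
       [ 0.        ,  0.        ,  0.        ,  1.        ]])}
gauge_head [(array([265.3, 218.3]), 0.84), (array([263.6, 274.1]), 0.63)]
bore [(array([434.3, 209.7]), 0.7), (array([387.7, 281.2]), 0.69)]
white_panel [(array([387. , 316.4]), 0.82), (array([433.9, 233.1]), 0.76)]
stand [(array([260.8, 252.2]), 0.87)]
top {'vfov': 53.11786808545204, 'cx': 281.9575215708144, 'cy': 202.0341388042972, 'view': array([[ 0.00196072, -0.99962921, -0.02715872,  0.02020896],
       [-0.98745792,  0.00235215, -0.15786486,  0.49623253],
       [ 0.15787021,  0.02712762, -0.98708717,  0.87076126],
       [ 0.        ,  0.        ,  0.        ,  1.        ]])}
gauge_head [(array([297.2, 184.7]), 0.68), (array([271.9, 134.6]), 0.65)]
bore [(array([184.4, 178.3]), 0.82), (array([156.2, 280.1]), 0.71)]
white_panel [(array([183.4, 171.5]), 0.83), (array([156.4, 262. ]), 0.78)]
stand [(array([298.5, 194.4]), 0.78)]
```

View pics/scene0.png

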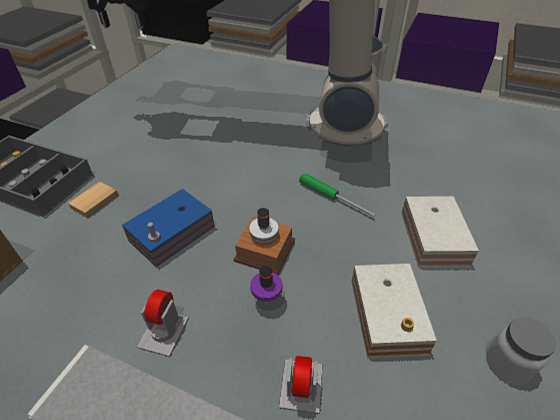

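View pics/top0.png

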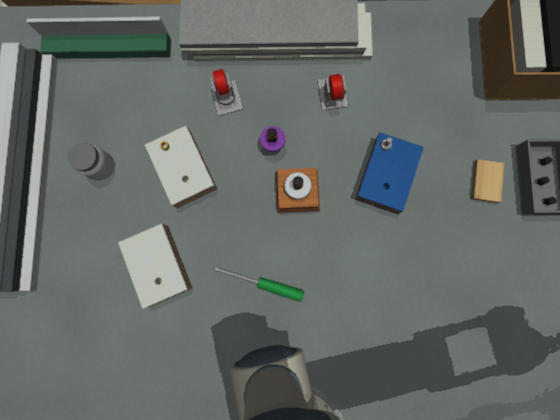

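Run:
```python
from h import *
c=camera_info('top')
print('head A',ptz(c,297.2,184.7,.095),'head B',ptz(c,271.9,134.6,.095))
print('bore',ptz(c,184.4,178.3,.05),ptz(c,156.2,280.1,.05))
print('panel',ptz(c,183.4,171.5,0),ptz(c,156.4,262,0)); print('stand',ptz(c,298.5,194.4,0))
c=camera_info('scene')
print('head A',ptz(c,265.3,218.3,.095),'head B',ptz(c,263.6,274.1,.095))
print('bore',ptz(c,434.3,209.7,.05),ptz(c,387.7,281.2,.05))
print('panel',ptz(c,433.9,233.1,0),ptz(c,387,316.4,0)); print('stand',ptz(c,260.8,252.2,0))
```

```text
head A [ 0.52322145 -0.01252509  0.095     ] head B [0.63009023 0.03988755 0.095     ]
bore [0.54739443 0.23228669 0.05      ] [0.32941038 0.28335217 0.05      ]
panel [0.57438967 0.24856131 0.        ] [0.36780925 0.30107834 0.        ]
stand [ 0.52002339 -0.01628011  0.        ]
head A [ 0.52439991 -0.01077125  0.095     ] head B [0.6423878  0.04056249 0.095     ]
bore [0.32649643 0.27844883 0.05      ] [0.54132629 0.23007878 0.05      ]
panel [0.34136255 0.29244668 0.        ] [0.57709448 0.24585047 0.        ]
stand [ 0.53147696 -0.02081718  0.        ]
```

The black gauge stands in the wooden stand at top pixel (297,185), with the purple look-alike at (272,135). The target panel is the white one with the brass insert; its bore is at about (184,178) and the insert at (165,146). I'll plan the move to above the gauge.

```bash
cat >> h.py <<'E'
from scipy.spatial.transform import Rotation as R
def rot(q): return R.from_quat([q[1],q[2],q[3],q[0]])
def plan(pos,yaw,base=None):
    """tool x down, tool z (jaw) along world yaw; print shift/turn"""
    s=state() if base is None else base
    r0=rot(s['tool_rot']); z=np.array([np.cos(yaw),np.sin(yaw),0]); x=np.array([0,0,-1.]); y=np.cross(z,x)
    r1=R.from_matrix(np.c_[x,y,z]); d=r0.inv()*r1
    sh=r0.inv().apply(np.array(pos)-s['tool_pos'])/0.8
    print('shift',sh.round(5),'turn',(d.as_rotvec()/np.pi).round(5))
E
python3 - <<'E'
from h import *
s=state(); print(rot(s['tool_rot']).as_matrix().round(4)); z=rot(s['tool_rot']).as_matrix()[:,2]
y0=np.arctan2(z[1],z[0]); print(np.degrees(y0)); ci=camera_info('wrist'); print(ci, np.linalg.inv(ci['view'])[:3,3])
plan([.48,-.012,.25],y0+1.348)
E
```

```text
[[-0.      0.9611  0.2762]
 [ 0.      0.2762 -0.9611]
 [-1.     -0.     -0.    ]]
-73.96771249602394
{'vfov': 65.70646984690485, 'cx': 280.7113023569245, 'cy': 207.11645013420215, 'view': array([[ 2.76685971e-01, -9.60960384e-01, -1.16098190e-04,
        -5.99480105e-01],
       [-9.20942930e-01, -2.65198383e-01,  2.85541480e-01,
        -3.69178451e-02],
       [-2.74424839e-01, -7.88984017e-02, -9.58366344e-01,
         3.79166474e-01],
       [ 0.00000000e+00,  0.00000000e+00,  0.00000000e+00,
         1.00000000e+00]])} [ 0.23592121 -0.55595156  0.37385237]
shift [-0.02343  0.57253 -0.56991] turn [-0.42908 -0.       0.     ]
```

Run:
```python
from h import *
plan([.523,-.012,.25],0)
```

```text
shift [-0.02343  0.62419 -0.55506] turn [-0.41093 -0.       0.     ]
```

Call:
step_arm:
  rows:
    - {"x": -0.0234,"y": 0.6242,"z": -0.5551,"ax": -0.4109,"claw": 1}
    - {"x": -0.0234,"y": 0.6242,"z": -0.5551,"ax": -0.4109,"claw": 1}
    - {"x": -0.0234,"y": 0.6242,"z": -0.5551,"ax": -0.4109,"claw": 1}
    - {"x": -0.0234,"y": 0.6242,"z": -0.5551,"ax": -0.4109,"claw": 1}
    - {"x": -0.0234,"y": 0.6242,"z": -0.5551,"ax": -0.4109,"claw": 1}
    - {"x": -0.0234,"y": 0.6242,"z": -0.5551,"ax": -0.4109,"claw": 1}
    - {"x": -0.0234,"y": 0.6242,"z": -0.5551,"ax": -0.4109,"claw": 1}
    - {"x": -0.0234,"y": 0.6242,"z": -0.5551,"ax": -0.4109,"claw": 1}
    - {"x": -0.0234,"y": 0.6242,"z": -0.5551,"ax": -0.4109,"claw": 1}
    - {"x": -0.0234,"y": 0.6242,"z": -0.5551,"ax": -0.4109,"claw": 1}
    - {"x": -0.0234,"y": 0.6242,"z": -0.5551,"ax": -0.4109,"claw": 1}
    - {"x": -0.0234,"y": 0.6242,"z": -0.5551,"ax": -0.4109,"claw": 1}
    - {"x": -0.0234,"y": 0.6242,"z": -0.5551,"ax": -0.4109,"claw": 1}
    - {"x": -0.0234,"y": 0.6242,"z": -0.5551,"ax": -0.4109,"claw": 1}
    - {"x": -0.0234,"y": 0.6242,"z": -0.5551,"ax": -0.4109,"claw": 1}
    - {"x": -0.0234,"y": 0.6242,"z": -0.5551,"ax": -0.4109,"claw": 1}
    - {"x": -0.0234,"y": 0.6242,"z": -0.5551,"ax": -0.4109,"claw": 1}
    - {"x": -0.0234,"y": 0.6242,"z": -0.5551,"ax": -0.4109,"claw": 1}
    - {"x": -0.0234,"y": 0.6242,"z": -0.5551,"ax": -0.4109,"claw": 1}
    - {"x": -0.0234,"y": 0.6242,"z": -0.5551,"ax": -0.4109,"claw": 1}

```text
invalid input
```

Call:
step_arm:
  rows:
    - {"claw": 1}
    - {"claw": 1}
    - {"claw": 1}
    - {"claw": 1}

```text
invalid input
```

```bash
cat >> h.py <<'E'
def wptz(ci,u,v,z):
    f=focal(ci); V=np.linalg.inv(np.array(ci['view'])); du,dv=u-ci['cx'],v-ci['cy']; r=np.hypot(du,dv); t=r/f
    ray=np.array([np.sin(t)*du/r,np.sin(t)*dv/r,np.cos(t)]); ray=V[:3,:3]@ray; o=V[:3,3]
    return o+ray*(z-o[2])/ray[2]
E
python3 - <<'E'
from h import *
ci=camera_info('wrist'); im,d=snapshot('wrist'); save('w1',im); np.save('w1.npy',d)
s=state(); print(s['time'],s['tool_pos'],s['tool_rot'],s['force'],s['opening'])
for q,z in [('gauge_head',.095),('stop_face',.062),('stand',0)]:
    for m in mark_of(q,'wrist'): print(q,m['at'],m['score'],wptz(ci,*m['at'],z))
E
```

```text
0.55 [ 0.16568806 -0.57668618  0.23128854] [ 0.56483431  0.42539983  0.56482051 -0.42541154] [ 0.17662398 -0.14648312 -0.24321319] 0.08547125643765718
```

View pics/w1.png

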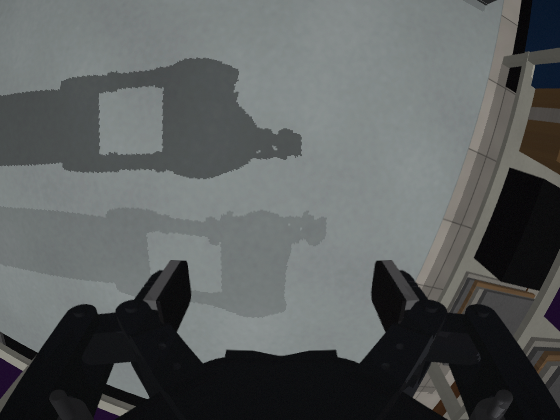

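Call:
step_arm:
  rows:
    - {"ax": -0.4109,"ay": 0,"az": 0,"x": -0.0234,"y": 0.6242,"z": -0.5551,"claw": 1}
    - {"ax": -0.4109,"ay": 0,"az": 0,"x": -0.0234,"y": 0.6242,"z": -0.5551,"claw": 1}
    - {"ax": -0.4109,"ay": 0,"az": 0,"x": -0.0234,"y": 0.6242,"z": -0.5551,"claw": 1}
    - {"ax": -0.4109,"ay": 0,"az": 0,"x": -0.0234,"y": 0.6242,"z": -0.5551,"claw": 1}
    - {"ax": -0.4109,"ay": 0,"az": 0,"x": -0.0234,"y": 0.6242,"z": -0.5551,"claw": 1}
    - {"ax": -0.4109,"ay": 0,"az": 0,"x": -0.0234,"y": 0.6242,"z": -0.5551,"claw": 1}
    - {"ax": -0.4109,"ay": 0,"az": 0,"x": -0.0234,"y": 0.6242,"z": -0.5551,"claw": 1}
    - {"ax": -0.4109,"ay": 0,"az": 0,"x": -0.0234,"y": 0.6242,"z": -0.5551,"claw": 1}
    - {"ax": -0.4109,"ay": 0,"az": 0,"x": -0.0234,"y": 0.6242,"z": -0.5551,"claw": 1}
    - {"ax": -0.4109,"ay": 0,"az": 0,"x": -0.0234,"y": 0.6242,"z": -0.5551,"claw": 1}
    - {"ax": -0.4109,"ay": 0,"az": 0,"x": -0.0234,"y": 0.6242,"z": -0.5551,"claw": 1}
    - {"ax": -0.4109,"ay": 0,"az": 0,"x": -0.0234,"y": 0.6242,"z": -0.5551,"claw": 1}
    - {"ax": -0.4109,"ay": 0,"az": 0,"x": -0.0234,"y": 0.6242,"z": -0.5551,"claw": 1}
    - {"ax": -0.4109,"ay": 0,"az": 0,"x": -0.0234,"y": 0.6242,"z": -0.5551,"claw": 1}
    - {"ax": -0.4109,"ay": 0,"az": 0,"x": -0.0234,"y": 0.6242,"z": -0.5551,"claw": 1}
    - {"ax": -0.4109,"ay": 0,"az": 0,"x": -0.0234,"y": 0.6242,"z": -0.5551,"claw": 1}
    - {"ax": -0.4109,"ay": 0,"az": 0,"x": -0.0234,"y": 0.6242,"z": -0.5551,"claw": 1}
    - {"ax": -0.4109,"ay": 0,"az": 0,"x": -0.0234,"y": 0.6242,"z": -0.5551,"claw": 1}
    - {"ax": -0.4109,"ay": 0,"az": 0,"x": -0.0234,"y": 0.6242,"z": -0.5551,"claw": 1}
    - {"ax": -0.4109,"ay": 0,"az": 0,"x": -0.0234,"y": 0.6242,"z": -0.5551,"claw": 1}

```text
time: 2.37
tool_pos: [0.5226, -0.013, 0.2502]
tool_rot: [0.707, 0.0, 0.707, -0.001]
force: [0.9, 1.0, 0.1]
opening: 0.0853
```

Call:
step_arm:
  rows:
    - {"ax": 0,"ay": 0,"az": 0,"x": 0,"y": 0,"z": 0,"claw": 1}
    - {"ax": 0,"ay": 0,"az": 0,"x": 0,"y": 0,"z": 0,"claw": 1}
    - {"ax": 0,"ay": 0,"az": 0,"x": 0,"y": 0,"z": 0,"claw": 1}

```text
time: 2.62
tool_pos: [0.5227, -0.0129, 0.2503]
tool_rot: [0.707, 0.001, 0.707, -0.001]
force: [0.2, -0.4, -0.3]
opening: 0.0855
```

Run:
```python
from h import *
ci=camera_info('wrist'); im,d=snapshot('wrist'); save('w2',im); np.save('w2.npy',d)
s=state(); print(s['time'],s['tool_pos'],s['tool_rot'],s['force'],s['opening'])
for q,z in [('gauge_head',.095),('stop_face',.062),('stand',0)]:
    for m in mark_of(q,'wrist'): print(q,m['at'],m['score'],wptz(ci,*m['at'],z))
```

```text
2.6667 [ 0.52279096 -0.01276328  0.25024737] [ 7.07281085e-01  5.25325151e-04  7.06932019e-01 -5.57732366e-04] [0.47391824 0.0970801  0.17381521] 0.08522105738257144
gauge_head [284.5, 191.9] 0.88 [ 0.5268174  -0.01342989  0.095     ]
gauge_head [389.3, 137.1] 0.7 [0.62602537 0.04053805 0.095     ]
stop_face [381.8, 135.5] 0.9 [0.62894604 0.03964761 0.062     ]
stop_face [284.4, 185.6] 0.85 [ 0.52712    -0.01484268  0.062     ]
stand [281.1, 176.1] 0.68 [ 0.52380921 -0.01695318  0.        ]
```

View pics/w2.png

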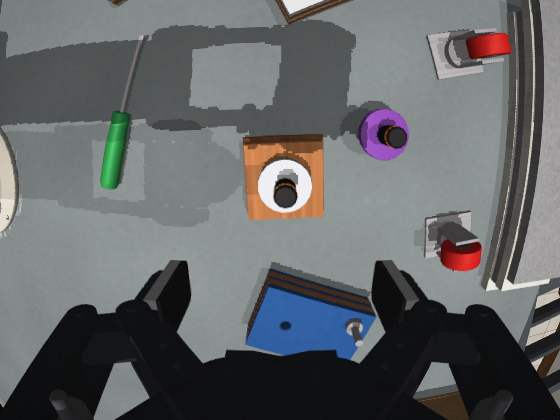

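The wrist view shows the gauge in the stand, with the white disc centred near (284,186) and the head at (285,193). The purple look-alike is at (385,135). I'll measure the disc and the head top more precisely.

```bash
python3 - <<'E'
from h import *
ci=camera_info('wrist'); im=cv2.imread('pics/w2.png').astype(int)
w=(im.min(2)>140); w[:150]=0;w[220:]=0;w[:,:245]=0;w[:,325:]=0
c=max(cv2.findContours(w.astype(np.uint8),cv2.RETR_EXTERNAL,cv2.CHAIN_APPROX_NONE)[0],key=len)
h=cv2.convexHull(c); pts=np.array([wptz(ci,*p,.074)[:2] for p in h[:,0]])
(e,r)=cv2.minEnclosingCircle((pts*1000).astype(np.float32)); print('disc',e,r)
b=(im.max(2)<60); b[:165]=0;b[215:]=0;b[:,262:]&=True;b[:,:265]=0;b[:,305:]=0
vs,us=np.nonzero(b); print(us.min(),us.max(),vs.min(),vs.max(),us.mean())
d=np.load('w2.npy'); 
V=np.linalg.inv(ci['view']); f=focal(ci)
# pointcloud by fisheye; depth along axis
g=[]
for v in range(150,222):
  for u in range(240,330):
    du,dv=u-ci['cx'],v-ci['cy']; r=np.hypot(du,dv)+1e-9; t=r/f
    p=np.array([np.tan(t)*du/r,np.tan(t)*dv/r,1])*d[v,u]; g.append(V[:3,:3]@p+V[:3,3])
g=np.array(g)
for lo,hi in [(.108,.12),(.069,.080),(.04,.05)]:
  m=(g[:,2]>lo)&(g[:,2]<hi); q=g[m]; print(lo,m.sum(),q.mean(0),np.median(q[:,2]),q.min(0),q.max(0),(q.min(0)+q.max(0))/2)
E
sleep 0
```

```text
disc (555.9675903320312, -18.92379379272461) 30.595224380493164
274 296 178 207 285.1440501043841
0.108 457 [ 0.52695683 -0.01240954  0.11234537] 0.11253293729626118 [ 0.51642981 -0.02392992  0.10807154] [ 0.53808096 -0.00211193  0.11440958] [ 0.52725539 -0.01302092  0.11124056]
0.069 1485 [ 0.5268294  -0.00998825  0.07004626] 0.06999062740496093 [ 0.50010272 -0.0407537   0.06900314] [0.55436989 0.01499604 0.07995863] [ 0.5272363  -0.01287883  0.07448088]
0.04 2981 [ 0.52679475 -0.01523274  0.04483173] 0.04480424850426051 [ 0.48370666 -0.05694393  0.0421446 ] [0.57127511 0.02163783 0.04758784] [ 0.52749089 -0.01765305  0.04486622]
```

Call:
step_arm:
  rows:
    - {"ax": 0,"ay": 0,"az": 0,"x": 0.05,"y": 0,"z": 0.0053,"claw": 1}
    - {"ax": 0,"ay": 0,"az": 0,"x": 0.1,"y": 0,"z": 0.0053,"claw": 1}
    - {"ax": 0,"ay": 0,"az": 0,"x": 0.15,"y": 0,"z": 0.0053,"claw": 1}
    - {"ax": 0,"ay": 0,"az": 0,"x": 0.19,"y": 0,"z": 0.0053,"claw": 1}
    - {"ax": 0,"ay": 0,"az": 0,"x": 0.214,"y": 0,"z": 0.0053,"claw": 1}
    - {"ax": 0,"ay": 0,"az": 0,"x": 0.214,"y": 0,"z": 0.0053,"claw": 1}
    - {"ax": 0,"ay": 0,"az": 0,"x": 0.214,"y": 0,"z": 0.0053,"claw": 1}
    - {"ax": 0,"ay": 0,"az": 0,"x": 0.214,"y": 0,"z": 0.0053,"claw": 0.5}
    - {"ax": 0,"ay": 0,"az": 0,"x": 0.214,"y": 0,"z": 0.0053,"claw": 0.5}
    - {"ax": 0,"ay": 0,"az": 0,"x": 0.214,"y": 0,"z": 0.0053,"claw": 0.5}

```text
time: 3.65
tool_pos: [0.5285, -0.0121, 0.0813]
tool_rot: [0.709, -0.0, 0.706, -0.0]
force: [0.5, -0.5, -0.5]
opening: 0.0516
```

Run:
```python
from h import *
ci=camera_info('wrist'); im,d=snapshot('wrist'); save('w3',im)
s=state(); print(s['time'],s['tool_pos'],s['tool_rot'],s['force'],s['opening'])
```

```text
3.7 [ 0.52828553 -0.01206781  0.08084779] [ 7.08266702e-01 -5.31244284e-05  7.05944937e-01 -1.51244277e-04] [0.31808222 0.5626397  0.07921547] 0.04410660790282729
```

View pics/w3.png

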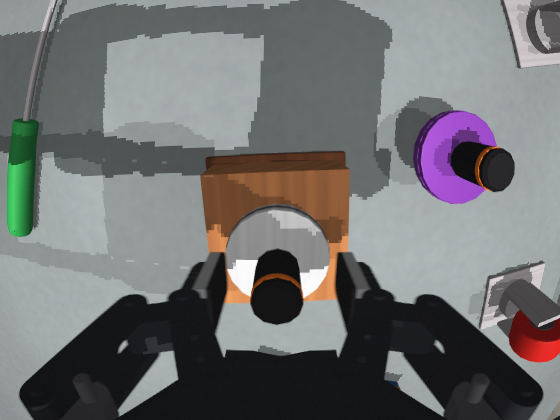

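The head at (277,290) is centred between the pads, and the tips are clear of the disc. Closing.

Call:
step_arm:
  rows:
    - {"ax": 0,"ay": 0,"az": 0,"x": 0,"y": 0,"z": 0,"claw": 0.2}
    - {"ax": 0,"ay": 0,"az": 0,"x": 0,"y": 0,"z": 0,"claw": 0.1}
    - {"ax": 0,"ay": 0,"az": 0,"x": 0,"y": 0,"z": 0,"claw": 0}
    - {"ax": 0,"ay": 0,"az": 0,"x": 0,"y": 0,"z": 0,"claw": 0}
    - {"ax": 0,"ay": 0,"az": 0,"x": 0,"y": 0,"z": 0,"claw": 0}
    - {"ax": 0,"ay": 0,"az": 0,"x": 0,"y": 0,"z": 0,"claw": 0}
    - {"ax": 0,"ay": 0,"az": 0,"x": 0,"y": 0,"z": 0,"claw": 0}
    - {"ax": 0,"ay": 0,"az": 0,"x": 0,"y": 0,"z": 0,"claw": 0}

```text
time: 4.37
tool_pos: [0.5276, -0.012, 0.0798]
tool_rot: [0.708, -0.0, 0.707, -0.0]
force: [-1.7, -0.6, 6.1]
opening: 0.0203
```

Run:
```python
from h import *
ci=camera_info('wrist'); im,d=snapshot('wrist'); save('w4',im)
s=state(); print(s['time'],s['tool_pos'],s['tool_rot'],s['force'],s['moment'],s['opening'])
print('tool x axis',rot(s['tool_rot']).as_matrix()[:,0])
plan([.545,.231,.25],0)
```

```text
4.4167 [ 0.52754178 -0.01201723  0.07983495] [ 7.07517473e-01 -3.11640988e-06  7.06695843e-01 -1.02915103e-04] [-1.7591466  -0.02181142  5.82988097] [-0.01719882  0.31848097 -0.00810525] 0.020799568534710804
tool x axis [ 1.16195056e-03 -1.50033175e-04 -9.99999314e-01]
shift [-0.21273  0.30374  0.02203] turn [-4.0e-05  3.7e-04  5.0e-05]
```

View pics/w4.png

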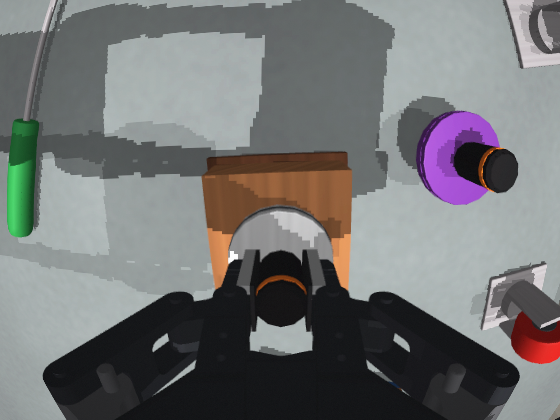

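Call:
step_arm:
  rows:
    - {"ax": 0,"ay": 0,"az": 0,"x": -0.02,"y": 0,"z": 0,"claw": 0}
    - {"ax": 0,"ay": 0,"az": 0,"x": -0.05,"y": 0,"z": 0,"claw": 0}
    - {"ax": 0,"ay": 0,"az": 0,"x": -0.09,"y": 0,"z": 0,"claw": 0}
    - {"ax": 0,"ay": 0,"az": 0,"x": -0.13,"y": 0,"z": 0,"claw": 0}
    - {"ax": 0,"ay": 0,"az": 0,"x": -0.175,"y": 0.02,"z": 0.003,"claw": 0}
    - {"ax": 0,"ay": 0,"az": 0,"x": -0.175,"y": 0.06,"z": 0.007,"claw": 0}
    - {"ax": 0,"ay": 0,"az": 0,"x": -0.175,"y": 0.1,"z": 0.01,"claw": 0}
    - {"ax": 0,"ay": 0,"az": 0,"x": -0.175,"y": 0.14,"z": 0.015,"claw": 0}
    - {"ax": 0,"ay": 0,"az": 0,"x": -0.175,"y": 0.18,"z": 0.02,"claw": 0}
    - {"ax": 0,"ay": 0,"az": 0,"x": -0.175,"y": 0.22,"z": 0.022,"claw": 0}
    - {"ax": 0,"ay": 0,"az": 0,"x": -0.175,"y": 0.25,"z": 0.022,"claw": 0}
    - {"ax": 0,"ay": 0,"az": 0,"x": -0.175,"y": 0.25,"z": 0.022,"claw": 0}
    - {"ax": 0,"ay": 0,"az": 0,"x": -0.175,"y": 0.25,"z": 0.022,"claw": 0}
    - {"ax": 0,"ay": 0,"az": 0,"x": -0.175,"y": 0.25,"z": 0.022,"claw": 0}
    - {"ax": 0,"ay": 0,"az": 0,"x": -0.175,"y": 0.25,"z": 0.022,"claw": 0}
    - {"ax": 0,"ay": 0,"az": 0,"x": -0.175,"y": 0.25,"z": 0.022,"claw": 0}

```text
time: 5.75
tool_pos: [0.545, 0.1869, 0.2187]
tool_rot: [0.707, 0.0, 0.707, -0.001]
force: [-0.5, 0.5, -2.8]
opening: 0.0202
```

Run:
```python
from h import *
ci=camera_info('wrist'); im,d=snapshot('wrist'); save('w5',im); np.save('w5.npy',d)
s=state(); print(s['time'],s['tool_pos'],s['tool_rot'],s['force'],s['moment'],s['opening'])
for q,z in [('bore',.05),('gauge_head',s['tool_pos'][2]+.019),('gauge_tip',.15)]:
    for m in mark_of(q,'wrist'): print(q,m['at'],m['score'],wptz(ci,*m['at'],z))
im,d=snapshot('top'); save('t5',im)
im,d=snapshot('scene'); save('s5',im)
```

```text
5.8 [0.54500844 0.18698485 0.21881446] [ 7.07126289e-01  5.49773934e-04  7.07086768e-01 -6.41462975e-04] [-0.53203638  0.01089444 -2.90694478] [ 0.07256392  0.02247165 -0.01340188] 0.020467566370159267
bore [76.5, 108.1] 0.77 [0.32453727 0.27952506 0.05      ]
bore [279.7, 145.0] 0.74 [0.54449284 0.22941434 0.05      ]
gauge_head [281.8, 288.2] 0.73 [0.54582784 0.18643193 0.23781446]
gauge_tip [348.7, 290.8] 0.53 [0.59733879 0.13039029 0.15      ]
```

View pics/w5.png

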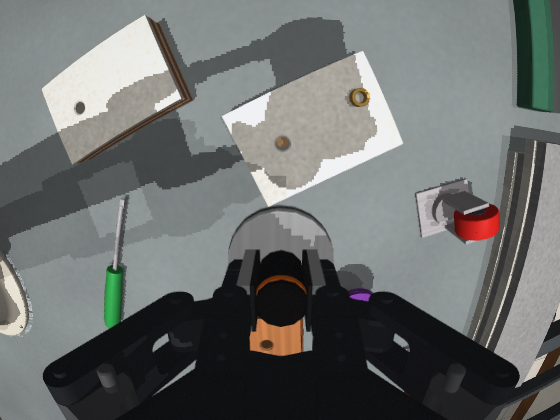

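View pics/s5.png

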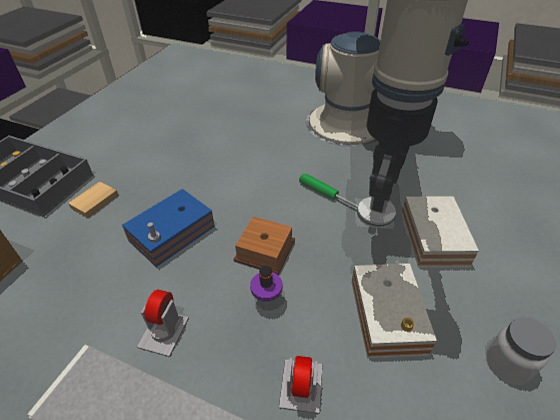

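The gauge is held, and the target bore is at about (282,143) in the wrist view. I'll refine the bore centre and work out where the gauge sits in the hand.

Run:
```python
from h import *
ci=camera_info('wrist'); im=cv2.imread('pics/w5.png'); d=np.load('w5.npy')
cv2.imwrite('pics/w5b.png',cv2.resize(im[120:165,255:310],None,fx=10,fy=10,interpolation=cv2.INTER_NEAREST))
top=cv2.imread('pics/top0.png')
cv2.imwrite('pics/t0b.png',cv2.resize(top[160:196,166:206],None,fx=12,fy=12,interpolation=cv2.INTER_NEAREST))
hs=cv2.cvtColor(im,cv2.COLOR_BGR2HSV)
sub=im[130:158,266:298].astype(int); m=(sub.max(2)<130).astype(np.uint8)
c=max(cv2.findContours(m,cv2.RETR_EXTERNAL,cv2.CHAIN_APPROX_NONE)[0],key=cv2.contourArea)
e=cv2.fitEllipse(c); print('ellipse',e[0][0]+266,e[0][1]+130,e[1]); print(wptz(ci,e[0][0]+266,e[0][1]+130,.05))
V=np.linalg.inv(ci['view']); f=focal(ci)
v,u=np.mgrid[0:420,0:560]; du,dv=u-ci['cx'],v-ci['cy']; r=np.hypot(du,dv); t=r/f
P=np.stack([np.tan(t)*du/r*d,np.tan(t)*dv/r*d,d],-1)@V[:3,:3].T+V[:3,3]
# panel plane height around bore
print('panel z',np.median(P[120:130,270:300,2]))
hm=(np.abs(u-281)<30)&(v>270)&(v<335)&(d>0)
for v0 in range(200,345,8): print(v0,P[v0,281].round(4),d[v0,281].round(4))
```

```text
ellipse 282.6640167236328 143.30860424041748 (13.82699203491211, 14.54768180847168)
[0.54728229 0.2318294  0.05      ]
panel z 0.05025380170693214
200 [0.5457 0.1755 0.0496] 0.3233
208 [0.5455 0.2142 0.206 ] 0.1624
216 [0.5455 0.2111 0.2094] 0.1601
224 [0.5455 0.2065 0.2081] 0.1626
232 [0.5455 0.2027 0.2095] 0.1624
240 [0.5455 0.1986 0.2099] 0.1631
248 [0.5455 0.1942 0.2099] 0.1645
256 [0.5454 0.1972 0.2259] 0.1482
264 [0.5454 0.1968 0.2333] 0.1413
272 [0.5454 0.1966 0.2405] 0.1344
280 [0.5454 0.1969 0.2478] 0.1273
288 [0.5454 0.1949 0.2507] 0.1251
296 [0.5454 0.1924 0.2527] 0.1239
304 [0.5454 0.1891 0.2536] 0.124
312 [0.5454 0.1839 0.2517] 0.1273
320 [0.5454 0.1808 0.253 ] 0.1269
328 [0.5457 0.0137 0.0438] 0.3752
336 [0.5457 0.0017 0.0448] 0.3777
344 [ 0.5457 -0.0113  0.0452] 0.381
```

View pics/w5b.png

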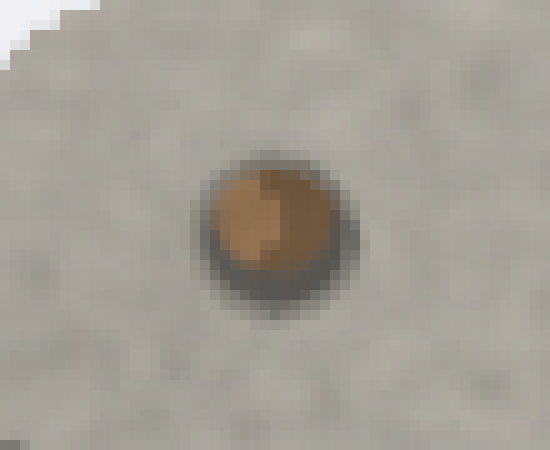

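View pics/t0b.png

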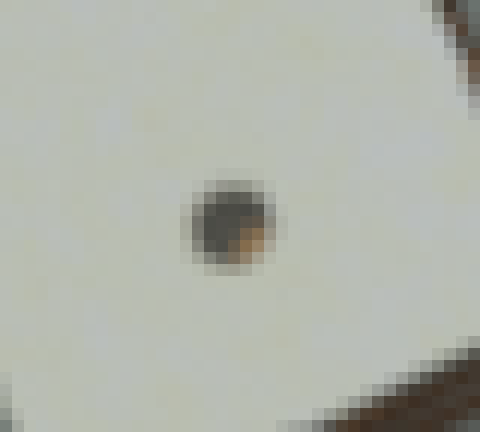

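Call:
step_arm:
  rows:
    - {"ax": 0,"ay": 0,"az": 0,"x": 0.02,"y": 0.03,"z": 0.002,"claw": 0}
    - {"ax": 0,"ay": 0,"az": 0,"x": 0.05,"y": 0.057,"z": 0.0021,"claw": 0}
    - {"ax": 0,"ay": 0,"az": 0,"x": 0.09,"y": 0.0574,"z": 0.0021,"claw": 0}
    - {"ax": 0,"ay": 0,"az": 0,"x": 0.117,"y": 0.0574,"z": 0.0021,"claw": 0}
    - {"ax": 0,"ay": 0,"az": 0,"x": 0.117,"y": 0.0574,"z": 0.0021,"claw": 0}
    - {"ax": 0,"ay": 0,"az": 0,"x": 0.117,"y": 0.0574,"z": 0.0021,"claw": 0}
    - {"ax": 0,"ay": 0,"az": 0,"x": 0.117,"y": 0.0574,"z": 0.0021,"claw": 0}
    - {"ax": 0,"ay": 0,"az": 0,"x": 0.117,"y": 0.0574,"z": 0.0021,"claw": 0}
    - {"ax": 0,"ay": 0,"az": 0,"x": 0.117,"y": 0.0574,"z": 0.0021,"claw": 0}

```text
time: 6.8
tool_pos: [0.5477, 0.2341, 0.1279]
tool_rot: [0.709, 0.001, 0.706, 0.0]
force: [-0.1, 0.1, -3.1]
opening: 0.0203
```

Run:
```python
from h import *
im,d=snapshot('scene'); save('s6',cv2.resize(im[200:380,330:450],None,fx=4,fy=4)[:600]); c=camera_info('scene')
s=state(); print(s['time'],s['tool_pos'],s['tool_rot'],s['force'],s['moment'],s['opening'])
im,d=snapshot('top'); save('t6',cv2.resize(im[120:240,110:260],None,fx=5,fy=5))
print(proj(c,[.547,.232,.05]),proj(c,[.5467,.232,s['tool_pos'][2]-.0605]))
```

```text
6.85 [0.54748587 0.23405058 0.12748934] [7.08286478e-01 6.01453932e-04 7.05924814e-01 2.45841027e-04] [ 0.37281165  0.32059246 -3.2416117 ] [-0.01191907 -0.00730288  0.02835475] 0.02039510554625609
(np.float64(388.0852293988731), np.float64(284.0384716497854)) (np.float64(389.94564866851385), np.float64(278.01206542930686))
```

View pics/s6.png

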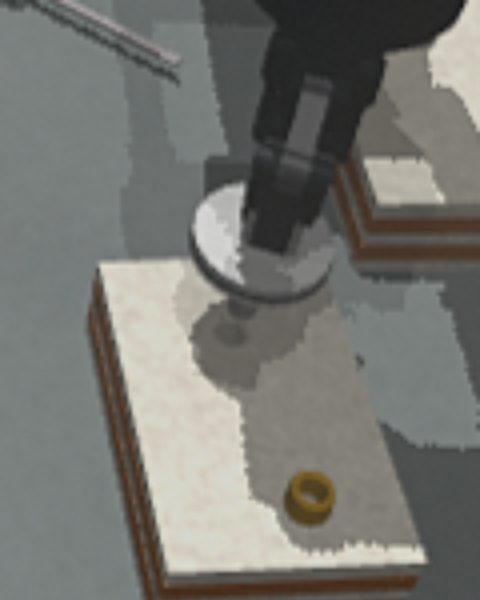

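View pics/t6.png

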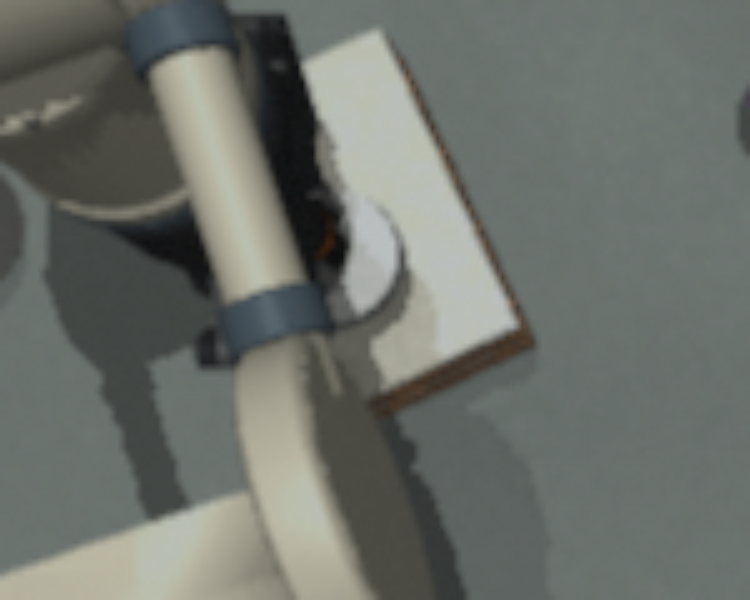

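The scene view shows the rod foot at about (390,277), just above the bore mouth at (388,284), in line with it. I'll let the arm settle.

Call:
step_arm:
  rows:
    - {"ax": 0,"ay": 0,"az": 0,"x": 0,"y": 0,"z": 0,"claw": 0}
    - {"ax": 0,"ay": 0,"az": 0,"x": 0,"y": 0,"z": 0,"claw": 0}
    - {"ax": 0,"ay": 0,"az": 0,"x": 0,"y": 0,"z": 0,"claw": 0}
    - {"ax": 0,"ay": 0,"az": 0,"x": 0,"y": 0,"z": 0,"claw": 0}
    - {"ax": 0,"ay": 0,"az": 0,"x": 0,"y": 0,"z": 0,"claw": 0}
    - {"ax": 0,"ay": 0,"az": 0,"x": 0,"y": 0,"z": 0,"claw": 0}

```text
time: 7.4
tool_pos: [0.5465, 0.2339, 0.1251]
tool_rot: [0.707, 0.0, 0.707, -0.0]
force: [0.5, -0.4, -2.6]
opening: 0.0205
```

Run:
```python
from h import *
s=state(); print(s['time'],s['tool_pos'],s['tool_rot'],s['force'])
plan([.5467,.2329,.1255],0)
```

```text
7.4 [0.54653336 0.23392602 0.12511664] [ 7.07057181e-01  4.40346662e-05  7.07156374e-01 -6.64728074e-05] [ 0.5422903  -0.4082531  -2.55973771]
shift [-0.00048 -0.00128  0.00021] turn [-5.e-05 -4.e-05  1.e-05]
```

Call:
step_arm:
  rows:
    - {"ax": 0,"ay": 0,"az": 0,"x": 0.002,"y": -0.0012,"z": 0.0002,"claw": 0}
    - {"ax": 0,"ay": 0,"az": 0,"x": 0.004,"y": -0.0012,"z": 0.0002,"claw": 0}
    - {"ax": 0,"ay": 0,"az": 0,"x": 0.006,"y": -0.0012,"z": 0.0002,"claw": 0}
    - {"ax": 0,"ay": 0,"az": 0,"x": 0.008,"y": -0.0012,"z": 0.0002,"claw": 0}
    - {"ax": 0,"ay": 0,"az": 0,"x": 0.01,"y": -0.0012,"z": 0.0002,"claw": 0}
    - {"ax": 0,"ay": 0,"az": 0,"x": 0.012,"y": -0.0012,"z": 0.0002,"claw": 0}
    - {"ax": 0,"ay": 0,"az": 0,"x": 0.014,"y": -0.0012,"z": 0.0002,"claw": 0}
    - {"ax": 0,"ay": 0,"az": 0,"x": 0.016,"y": -0.0012,"z": 0.0002,"claw": 0}
    - {"ax": 0,"ay": 0,"az": 0,"x": 0.018,"y": -0.0012,"z": 0.0002,"claw": 0}
    - {"ax": 0,"ay": 0,"az": 0,"x": 0.019,"y": -0.0012,"z": 0.0002,"claw": 0}
    - {"ax": 0,"ay": 0,"az": 0,"x": 0.02,"y": -0.0012,"z": 0.0002,"claw": 0}
    - {"ax": 0,"ay": 0,"az": 0,"x": 0.02,"y": -0.0012,"z": 0.0002,"claw": 0}
    - {"ax": 0,"ay": 0,"az": 0,"x": 0.02,"y": -0.0012,"z": 0.0002,"claw": 0}
    - {"ax": 0,"ay": 0,"az": 0,"x": 0.02,"y": -0.0012,"z": 0.0002,"claw": 0}

```text
time: 8.57
tool_pos: [0.5467, 0.233, 0.1093]
tool_rot: [0.707, 0.0, 0.707, -0.0]
force: [-1.2, 0.9, -3.0]
opening: 0.0206
```

Run:
```python
from h import *
s=state(); print(s['time'],s['tool_pos'],s['tool_rot'],s['force'],s['moment'])
im,d=snapshot('scene'); save('s7',cv2.resize(im[230:330,340:440],None,fx=6,fy=6))
```

```text
8.5667 [0.54674697 0.23301036 0.10931869] [ 7.07165965e-01  5.08837154e-05  7.07047591e-01 -1.87799080e-05] [-1.17296205  0.85225395 -2.96789113] [-0.00043171  0.02161555 -0.00839954]
```

View pics/s7.png

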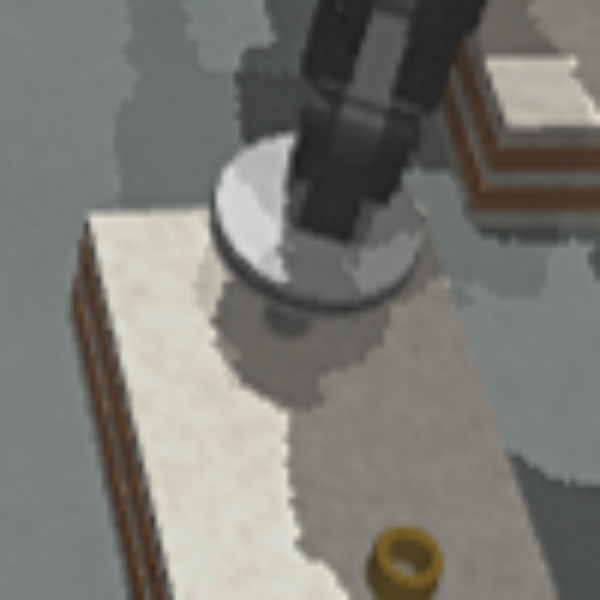

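Call:
step_arm:
  rows:
    - {"ax": 0,"ay": 0,"az": 0,"x": 0.001,"y": 0,"z": 0,"claw": 0}
    - {"ax": 0,"ay": 0,"az": 0,"x": 0.002,"y": 0,"z": 0,"claw": 0}
    - {"ax": 0,"ay": 0,"az": 0,"x": 0.003,"y": 0,"z": 0,"claw": 0}
    - {"ax": 0,"ay": 0,"az": 0,"x": 0.003,"y": 0,"z": 0,"claw": 0}
    - {"ax": 0,"ay": 0,"az": 0,"x": 0.003,"y": 0,"z": 0,"claw": 0}

```text
time: 9.03
tool_pos: [0.5467, 0.233, 0.1067]
tool_rot: [0.707, 0.0, 0.707, -0.0]
force: [-0.2, -0.9, -2.4]
opening: 0.0205
```

Run:
```python
from h import *
s=state(); print(s['time'],s['tool_pos'],s['tool_rot'],s['force'],s['moment'])
```

```text
9.0333 [0.54665805 0.23296655 0.10665178] [ 7.07027716e-01  1.66076529e-05  7.07185833e-01 -7.34757768e-05] [-0.2335943  -0.91336276 -2.41623427] [ 0.02342605 -0.00103381  0.03030025]
```

Call:
step_arm:
  rows:
    - {"ax": 0,"ay": 0,"az": 0,"x": 0.0015,"y": 0,"z": 0,"claw": 0}
    - {"ax": 0,"ay": 0,"az": 0,"x": 0.003,"y": 0,"z": 0,"claw": 0}
    - {"ax": 0,"ay": 0,"az": 0,"x": 0.0045,"y": 0,"z": 0,"claw": 0}
    - {"ax": 0,"ay": 0,"az": 0,"x": 0.006,"y": 0,"z": 0,"claw": 0}
    - {"ax": 0,"ay": 0,"az": 0,"x": 0.0075,"y": 0,"z": 0,"claw": 0}
    - {"ax": 0,"ay": 0,"az": 0,"x": 0.009,"y": 0,"z": 0,"claw": 0}
    - {"ax": 0,"ay": 0,"az": 0,"x": 0.009,"y": 0,"z": 0,"claw": 0}

```text
time: 9.62
tool_pos: [0.5465, 0.233, 0.0992]
tool_rot: [0.707, -0.0, 0.707, -0.0]
force: [0.1, 0.4, -2.6]
opening: 0.0204
```

Run:
```python
from h import *
s=state(); print(s['time'],s['tool_pos'],s['tool_rot'],s['force'],s['moment'])
```

```text
9.6167 [0.54653471 0.23297179 0.09915638] [ 7.06906708e-01 -5.60794669e-05  7.07306790e-01 -8.71726230e-05] [ 0.10114735  0.4457227  -2.58745906] [ 0.02822795 -0.02017694 -0.0040586 ]
```

In the bore with no side force. Continuing down.

Call:
step_arm:
  rows:
    - {"ax": 0,"ay": 0,"az": 0,"x": 0.0015,"y": 0,"z": 0,"claw": 0}
    - {"ax": 0,"ay": 0,"az": 0,"x": 0.003,"y": 0,"z": 0,"claw": 0}
    - {"ax": 0,"ay": 0,"az": 0,"x": 0.0045,"y": 0,"z": 0,"claw": 0}
    - {"ax": 0,"ay": 0,"az": 0,"x": 0.006,"y": 0,"z": 0,"claw": 0}
    - {"ax": 0,"ay": 0,"az": 0,"x": 0.0075,"y": 0,"z": 0,"claw": 0}
    - {"ax": 0,"ay": 0,"az": 0,"x": 0.009,"y": 0,"z": 0,"claw": 0}
    - {"ax": 0,"ay": 0,"az": 0,"x": 0.0095,"y": 0,"z": 0,"claw": 0}
    - {"ax": 0,"ay": 0,"az": 0,"x": 0.0095,"y": 0,"z": 0,"claw": 0}
    - {"ax": 0,"ay": 0,"az": 0,"x": 0.0095,"y": 0,"z": 0,"claw": 0}

```text
time: 10.37
tool_pos: [0.5467, 0.233, 0.092]
tool_rot: [0.707, 0.0, 0.707, -0.0]
force: [0.0, 0.5, -2.7]
opening: 0.0204
```

Call:
step_arm:
  rows:
    - {"ax": 0,"ay": 0,"az": 0,"x": 0.0005,"y": 0,"z": 0,"claw": 0}
    - {"ax": 0,"ay": 0,"az": 0,"x": 0.001,"y": 0,"z": 0,"claw": 0}
    - {"ax": 0,"ay": 0,"az": 0,"x": 0.0015,"y": 0,"z": 0,"claw": 0}
    - {"ax": 0,"ay": 0,"az": 0,"x": 0.0015,"y": 0,"z": 0,"claw": 0}
    - {"ax": 0,"ay": 0,"az": 0,"x": 0.0015,"y": 0,"z": 0,"claw": 0}

```text
time: 10.78
tool_pos: [0.5467, 0.233, 0.0907]
tool_rot: [0.707, 0.0, 0.707, -0.0]
force: [-0.9, -0.8, -1.5]
opening: 0.0205
```

Call:
step_arm:
  rows:
    - {"ax": 0,"ay": 0,"az": 0,"x": 0.0003,"y": 0,"z": 0,"claw": 0}
    - {"ax": 0,"ay": 0,"az": 0,"x": 0.0006,"y": 0,"z": 0,"claw": 0}
    - {"ax": 0,"ay": 0,"az": 0,"x": 0.001,"y": 0,"z": 0,"claw": 0}
    - {"ax": 0,"ay": 0,"az": 0,"x": 0.001,"y": 0,"z": 0,"claw": 0}
    - {"ax": 0,"ay": 0,"az": 0,"x": 0.001,"y": 0,"z": 0,"claw": 0}

```text
time: 11.2
tool_pos: [0.5467, 0.233, 0.09]
tool_rot: [0.707, 0.0, 0.707, -0.0]
force: [-0.4, 0.1, -2.8]
opening: 0.0202
```

Call:
step_arm:
  rows:
    - {"ax": 0,"ay": 0,"az": 0,"x": 0.0003,"y": 0,"z": 0,"claw": 0}
    - {"ax": 0,"ay": 0,"az": 0,"x": 0.0006,"y": 0,"z": 0,"claw": 0}
    - {"ax": 0,"ay": 0,"az": 0,"x": 0.001,"y": 0,"z": 0,"claw": 0}
    - {"ax": 0,"ay": 0,"az": 0,"x": 0.001,"y": 0,"z": 0,"claw": 0}
    - {"ax": 0,"ay": 0,"az": 0,"x": 0.001,"y": 0,"z": 0,"claw": 0}

```text
time: 11.62
tool_pos: [0.5467, 0.233, 0.0891]
tool_rot: [0.707, 0.0, 0.707, -0.0]
force: [-0.5, -0.7, -2.4]
opening: 0.0202
```

Call:
step_arm:
  rows:
    - {"ax": 0,"ay": 0,"az": 0,"x": 0.0003,"y": 0,"z": 0,"claw": 0}
    - {"ax": 0,"ay": 0,"az": 0,"x": 0.0006,"y": 0,"z": 0,"claw": 0}
    - {"ax": 0,"ay": 0,"az": 0,"x": 0.001,"y": 0,"z": 0,"claw": 0}
    - {"ax": 0,"ay": 0,"az": 0,"x": 0.001,"y": 0,"z": 0,"claw": 0}
    - {"ax": 0,"ay": 0,"az": 0,"x": 0.001,"y": 0,"z": 0,"claw": 0}

```text
time: 12.03
tool_pos: [0.5467, 0.233, 0.0883]
tool_rot: [0.707, 0.0, 0.707, -0.0]
force: [-0.4, 0.8, -2.1]
opening: 0.0204
```

Call:
step_arm:
  rows:
    - {"ax": 0,"ay": 0,"az": 0,"x": 0.0003,"y": 0,"z": 0,"claw": 0}
    - {"ax": 0,"ay": 0,"az": 0,"x": 0.0006,"y": 0,"z": 0,"claw": 0}
    - {"ax": 0,"ay": 0,"az": 0,"x": 0.001,"y": 0,"z": 0,"claw": 0}
    - {"ax": 0,"ay": 0,"az": 0,"x": 0.001,"y": 0,"z": 0,"claw": 0}
    - {"ax": 0,"ay": 0,"az": 0,"x": 0.001,"y": 0,"z": 0,"claw": 0}

```text
time: 12.45
tool_pos: [0.5467, 0.233, 0.0875]
tool_rot: [0.707, 0.0, 0.707, -0.0]
force: [-0.5, 0.1, -2.8]
opening: 0.02
```

Call:
step_arm:
  rows:
    - {"ax": 0,"ay": 0,"az": 0,"x": 0.0003,"y": 0,"z": 0,"claw": 0}
    - {"ax": 0,"ay": 0,"az": 0,"x": 0.0006,"y": 0,"z": 0,"claw": 0}
    - {"ax": 0,"ay": 0,"az": 0,"x": 0.001,"y": 0,"z": 0,"claw": 0}
    - {"ax": 0,"ay": 0,"az": 0,"x": 0.001,"y": 0,"z": 0,"claw": 0}
    - {"ax": 0,"ay": 0,"az": 0,"x": 0.001,"y": 0,"z": 0,"claw": 0}

```text
time: 12.87
tool_pos: [0.5467, 0.233, 0.0868]
tool_rot: [0.707, 0.0, 0.707, -0.0]
force: [-0.1, -0.4, -3.2]
opening: 0.0204
```

Call:
step_arm:
  rows:
    - {"ax": 0,"ay": 0,"az": 0,"x": 0.0003,"y": 0,"z": 0,"claw": 0}
    - {"ax": 0,"ay": 0,"az": 0,"x": 0.0006,"y": 0,"z": 0,"claw": 0}
    - {"ax": 0,"ay": 0,"az": 0,"x": 0.001,"y": 0,"z": 0,"claw": 0}
    - {"ax": 0,"ay": 0,"az": 0,"x": 0.001,"y": 0,"z": 0,"claw": 0}
    - {"ax": 0,"ay": 0,"az": 0,"x": 0.001,"y": 0,"z": 0,"claw": 0}

```text
time: 13.28
tool_pos: [0.5467, 0.233, 0.086]
tool_rot: [0.707, 0.0, 0.707, -0.0]
force: [-0.1, 0.3, -2.1]
opening: 0.0202
```

Call:
step_arm:
  rows:
    - {"ax": 0,"ay": 0,"az": 0,"x": 0.0003,"y": 0,"z": 0,"claw": 0}
    - {"ax": 0,"ay": 0,"az": 0,"x": 0.0006,"y": 0,"z": 0,"claw": 0}
    - {"ax": 0,"ay": 0,"az": 0,"x": 0.001,"y": 0,"z": 0,"claw": 0}
    - {"ax": 0,"ay": 0,"az": 0,"x": 0.001,"y": 0,"z": 0,"claw": 0}
    - {"ax": 0,"ay": 0,"az": 0,"x": 0.001,"y": 0,"z": 0,"claw": 0}

```text
time: 13.7
tool_pos: [0.5467, 0.233, 0.0852]
tool_rot: [0.707, 0.0, 0.707, -0.0]
force: [0.7, 0.0, -2.0]
opening: 0.0204
```

Call:
step_arm:
  rows:
    - {"ax": 0,"ay": 0,"az": 0,"x": 0.0003,"y": 0,"z": 0,"claw": 0}
    - {"ax": 0,"ay": 0,"az": 0,"x": 0.0006,"y": 0,"z": 0,"claw": 0}
    - {"ax": 0,"ay": 0,"az": 0,"x": 0.001,"y": 0,"z": 0,"claw": 0}
    - {"ax": 0,"ay": 0,"az": 0,"x": 0.001,"y": 0,"z": 0,"claw": 0}
    - {"ax": 0,"ay": 0,"az": 0,"x": 0.001,"y": 0,"z": 0,"claw": 0}

```text
time: 14.12
tool_pos: [0.5467, 0.233, 0.0844]
tool_rot: [0.707, 0.0, 0.707, -0.0]
force: [-0.7, 0.7, -2.7]
opening: 0.0203
```

Call:
step_arm:
  rows:
    - {"ax": 0,"ay": 0,"az": 0,"x": 0.0003,"y": 0,"z": 0,"claw": 0}
    - {"ax": 0,"ay": 0,"az": 0,"x": 0.0006,"y": 0,"z": 0,"claw": 0}
    - {"ax": 0,"ay": 0,"az": 0,"x": 0.001,"y": 0,"z": 0,"claw": 0}
    - {"ax": 0,"ay": 0,"az": 0,"x": 0.001,"y": 0,"z": 0,"claw": 0}
    - {"ax": 0,"ay": 0,"az": 0,"x": 0.001,"y": 0,"z": 0,"claw": 0}

```text
time: 14.53
tool_pos: [0.5467, 0.233, 0.0836]
tool_rot: [0.707, 0.0, 0.707, -0.0]
force: [0.1, 0.0, -2.0]
opening: 0.0201
```

Call:
step_arm:
  rows:
    - {"ax": 0,"ay": 0,"az": 0,"x": 0.0003,"y": 0,"z": 0,"claw": 0}
    - {"ax": 0,"ay": 0,"az": 0,"x": 0.0006,"y": 0,"z": 0,"claw": 0}
    - {"ax": 0,"ay": 0,"az": 0,"x": 0.001,"y": 0,"z": 0,"claw": 0}
    - {"ax": 0,"ay": 0,"az": 0,"x": 0.001,"y": 0,"z": 0,"claw": 0}
    - {"ax": 0,"ay": 0,"az": 0,"x": 0.001,"y": 0,"z": 0,"claw": 0}

```text
time: 14.95
tool_pos: [0.5467, 0.233, 0.0828]
tool_rot: [0.707, 0.0, 0.707, -0.0]
force: [-0.1, 0.0, -2.5]
opening: 0.0205
```

Call:
step_arm:
  rows:
    - {"ax": 0,"ay": 0,"az": 0,"x": 0.0003,"y": 0,"z": 0,"claw": 0}
    - {"ax": 0,"ay": 0,"az": 0,"x": 0.0006,"y": 0,"z": 0,"claw": 0}
    - {"ax": 0,"ay": 0,"az": 0,"x": 0.001,"y": 0,"z": 0,"claw": 0}
    - {"ax": 0,"ay": 0,"az": 0,"x": 0.001,"y": 0,"z": 0,"claw": 0}
    - {"ax": 0,"ay": 0,"az": 0,"x": 0.001,"y": 0,"z": 0,"claw": 0}

```text
time: 15.37
tool_pos: [0.5468, 0.233, 0.0824]
tool_rot: [0.707, 0.0, 0.707, 0.0]
force: [-1.2, -0.7, 0.1]
opening: 0.0205
```

Contact: z force is up about 2.6 N, and the TCP lags the command by 0.4 mm. Pressing a little more.

Call:
step_arm:
  rows:
    - {"ax": 0,"ay": 0,"az": 0,"x": 0.0003,"y": 0,"z": 0,"claw": 0}
    - {"ax": 0,"ay": 0,"az": 0,"x": 0.0006,"y": 0,"z": 0,"claw": 0}
    - {"ax": 0,"ay": 0,"az": 0,"x": 0.0006,"y": 0,"z": 0,"claw": 0}
    - {"ax": 0,"ay": 0,"az": 0,"x": 0.0006,"y": 0,"z": 0,"claw": 0}

```text
time: 15.7
tool_pos: [0.5469, 0.2331, 0.0824]
tool_rot: [0.707, 0.0, 0.707, 0.0]
force: [-2.4, 0.2, 5.2]
opening: 0.0204
```

Call:
step_arm:
  rows:
    - {"ax": 0,"ay": 0,"az": 0,"x": 0,"y": 0,"z": 0,"claw": 0}
    - {"ax": 0,"ay": 0,"az": 0,"x": 0,"y": 0,"z": 0,"claw": 0}
    - {"ax": 0,"ay": 0,"az": 0,"x": 0,"y": 0,"z": 0,"claw": 0}
    - {"ax": 0,"ay": 0,"az": 0,"x": 0,"y": 0,"z": 0,"claw": 0}
    - {"ax": 0,"ay": 0,"az": 0,"x": 0,"y": 0,"z": 0,"claw": 0}

```text
time: 16.12
tool_pos: [0.5469, 0.2331, 0.0824]
tool_rot: [0.707, 0.0, 0.707, 0.0]
force: [-2.8, -1.0, 5.5]
opening: 0.0205
```

Run:
```python
from h import *
s=state(); print(s['time'],s['tool_pos'],s['tool_rot'],s['force'],s['moment'])
im,d=snapshot('scene'); save('s8',cv2.resize(im[230:330,340:440],None,fx=6,fy=6))
```

```text
16.1167 [0.54690826 0.23311277 0.08238829] [7.07419901e-01 1.66622644e-04 7.06793496e-01 1.01860185e-04] [-2.7968671  -1.03541793  5.50276903] [-0.08852709  0.50044468 -0.02021589]
```

View pics/s8.png

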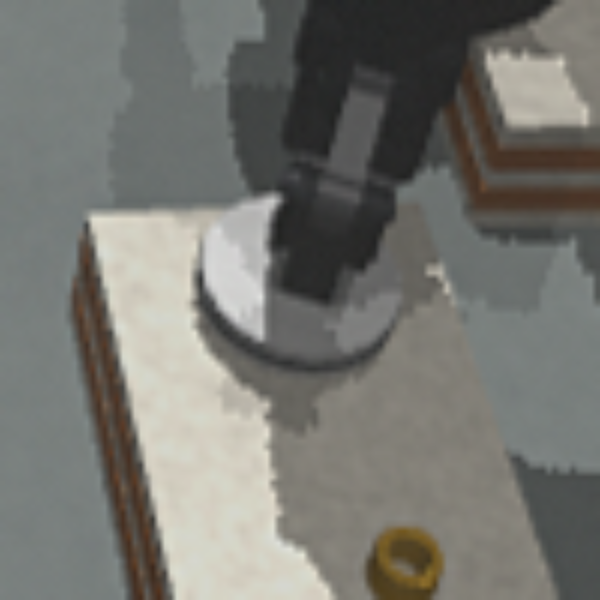

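Bottomed with about 8 N net; the disc is still about 10 mm above the face. Next I ease off and open just enough that the fingertips straddle the head above the disc.

Call:
step_arm:
  rows:
    - {"ax": 0,"ay": 0,"az": 0,"x": -0.0004,"y": 0,"z": 0,"claw": 0}
    - {"ax": 0,"ay": 0,"az": 0,"x": -0.0008,"y": 0,"z": 0,"claw": 0}
    - {"ax": 0,"ay": 0,"az": 0,"x": -0.0008,"y": 0,"z": 0,"claw": 0}
    - {"ax": 0,"ay": 0,"az": 0,"x": -0.0008,"y": 0,"z": 0,"claw": 0.36}
    - {"ax": 0,"ay": 0,"az": 0,"x": -0.0008,"y": 0,"z": 0,"claw": 0.36}
    - {"ax": 0,"ay": 0,"az": 0,"x": -0.0008,"y": 0,"z": 0,"claw": 0.36}
    - {"ax": 0,"ay": 0,"az": 0,"x": -0.0008,"y": 0,"z": 0,"claw": 0.36}
    - {"ax": 0,"ay": 0,"az": 0,"x": -0.0008,"y": 0,"z": 0,"claw": 0.36}

```text
time: 16.83
tool_pos: [0.5466, 0.233, 0.0818]
tool_rot: [0.707, 0.0, 0.707, -0.0]
force: [0.0, 0.5, -1.0]
opening: 0.0309
```

Run:
```python
from h import *
s=state(); print(s['time'],s['tool_pos'],s['tool_rot'],s['force'],s['moment'],s['opening'])
im,d=snapshot('wrist'); save('w9',im)
```

```text
16.8333 [0.54664556 0.23295034 0.08180787] [ 7.06977060e-01  9.15271057e-06  7.07236470e-01 -1.13056117e-04] [ 0.04071296  0.50918488 -1.03713356] [ 0.00401854  0.00906242 -0.01544661] 0.030866432463345212
```

View pics/w9.png

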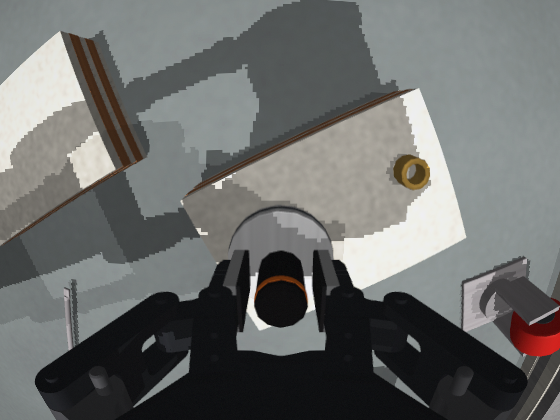

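Released: the head is free between the pads, with gaps on both sides. Lowering the tips onto the disc.

Call:
step_arm:
  rows:
    - {"ax": 0,"ay": 0,"az": 0,"x": 0.0015,"y": 0,"z": 0,"claw": 0.36}
    - {"ax": 0,"ay": 0,"az": 0,"x": 0.003,"y": 0,"z": 0,"claw": 0.36}
    - {"ax": 0,"ay": 0,"az": 0,"x": 0.0045,"y": 0,"z": 0,"claw": 0.36}
    - {"ax": 0,"ay": 0,"az": 0,"x": 0.006,"y": 0,"z": 0,"claw": 0.36}
    - {"ax": 0,"ay": 0,"az": 0,"x": 0.0075,"y": 0,"z": 0,"claw": 0.36}
    - {"ax": 0,"ay": 0,"az": 0,"x": 0.009,"y": 0,"z": 0,"claw": 0.36}
    - {"ax": 0,"ay": 0,"az": 0,"x": 0.01,"y": 0,"z": 0,"claw": 0.36}
    - {"ax": 0,"ay": 0,"az": 0,"x": 0.01,"y": 0,"z": 0,"claw": 0.36}

```text
time: 17.55
tool_pos: [0.5466, 0.2329, 0.0739]
tool_rot: [0.707, 0.0, 0.707, -0.0]
force: [-0.4, -0.1, 1.0]
opening: 0.0309
```

Call:
step_arm:
  rows:
    - {"ax": 0,"ay": 0,"az": 0,"x": 0.001,"y": 0,"z": 0,"claw": 0.36}
    - {"ax": 0,"ay": 0,"az": 0,"x": 0.002,"y": 0,"z": 0,"claw": 0.36}
    - {"ax": 0,"ay": 0,"az": 0,"x": 0.003,"y": 0,"z": 0,"claw": 0.36}
    - {"ax": 0,"ay": 0,"az": 0,"x": 0.004,"y": 0,"z": 0,"claw": 0.36}
    - {"ax": 0,"ay": 0,"az": 0,"x": 0.005,"y": 0,"z": 0,"claw": 0.36}
    - {"ax": 0,"ay": 0,"az": 0,"x": 0.006,"y": 0,"z": 0,"claw": 0.36}
    - {"ax": 0,"ay": 0,"az": 0,"x": 0.006,"y": 0,"z": 0,"claw": 0.36}

```text
time: 18.13
tool_pos: [0.5466, 0.233, 0.0694]
tool_rot: [0.707, 0.0, 0.707, 0.0]
force: [-0.2, 0.5, 1.8]
opening: 0.0303
```

Run:
```python
from h import *
s=state(); print(s['time'],s['tool_pos'],s['tool_rot'],s['force'],s['moment'],s['opening'])
im,d=snapshot('scene'); save('s9',cv2.resize(im[230:330,340:440],None,fx=6,fy=6))
```

```text
18.1333 [0.54664709 0.23303547 0.06937284] [7.07082123e-01 7.59453404e-05 7.07131434e-01 7.58463813e-06] [-0.24564931  0.46619468  1.84741627] [ 0.05310021  0.17255519 -0.06615699] 0.030264669376615427
```

View pics/s9.png

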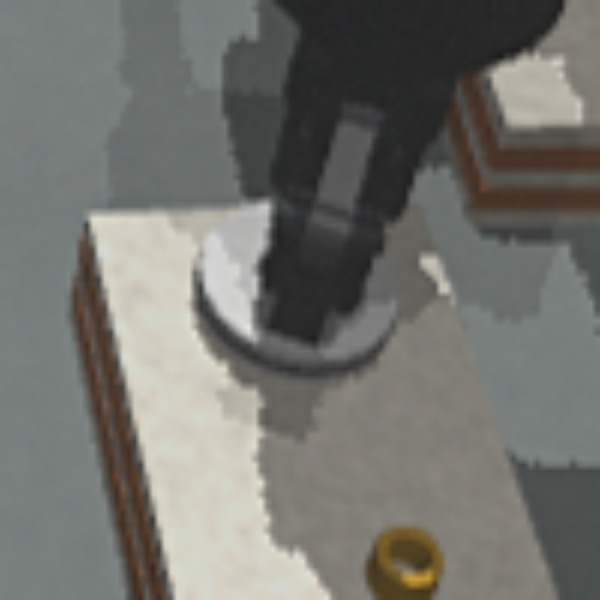

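The tips are touching the disc and it is starting to slide (about 2–3 N). Continuing.

Call:
step_arm:
  rows:
    - {"ax": 0,"ay": 0,"az": 0,"x": 0.0007,"y": 0,"z": 0,"claw": 0.36}
    - {"ax": 0,"ay": 0,"az": 0,"x": 0.0014,"y": 0,"z": 0,"claw": 0.36}
    - {"ax": 0,"ay": 0,"az": 0,"x": 0.0021,"y": 0,"z": 0,"claw": 0.36}
    - {"ax": 0,"ay": 0,"az": 0,"x": 0.0028,"y": 0,"z": 0,"claw": 0.36}
    - {"ax": 0,"ay": 0,"az": 0,"x": 0.0035,"y": 0,"z": 0,"claw": 0.36}
    - {"ax": 0,"ay": 0,"az": 0,"x": 0.0035,"y": 0,"z": 0,"claw": 0.36}

```text
time: 18.68
tool_pos: [0.5467, 0.233, 0.0664]
tool_rot: [0.707, 0.0, 0.707, -0.0]
force: [-0.7, 0.2, 1.7]
opening: 0.0304
```

Call:
step_arm:
  rows:
    - {"ax": 0,"ay": 0,"az": 0,"x": 0.0005,"y": 0,"z": 0,"claw": 0.36}
    - {"ax": 0,"ay": 0,"az": 0,"x": 0.001,"y": 0,"z": 0,"claw": 0.36}
    - {"ax": 0,"ay": 0,"az": 0,"x": 0.0015,"y": 0,"z": 0,"claw": 0.36}
    - {"ax": 0,"ay": 0,"az": 0,"x": 0.002,"y": 0,"z": 0,"claw": 0.36}
    - {"ax": 0,"ay": 0,"az": 0,"x": 0.0025,"y": 0,"z": 0,"claw": 0.36}
    - {"ax": 0,"ay": 0,"az": 0,"x": 0.0025,"y": 0,"z": 0,"claw": 0.36}

```text
time: 19.18
tool_pos: [0.5467, 0.233, 0.0645]
tool_rot: [0.707, 0.0, 0.707, -0.0]
force: [-0.0, 0.2, 1.5]
opening: 0.0307
```

Run:
```python
from h import *
s=state(); print(s['time'],s['tool_pos'],s['tool_rot'],s['force'],s['moment'],s['opening'])
im,d=snapshot('scene'); save('s10',cv2.resize(im[230:330,340:440],None,fx=6,fy=6))
```

```text
19.1833 [0.54669353 0.23298268 0.0644778 ] [ 7.07095861e-01  2.78978317e-05  7.07117699e-01 -5.50437768e-05] [-0.02434412  0.22399851  1.4864062 ] [ 0.00375748  0.17477584 -0.04760507] 0.030713617989239567
```

View pics/s10.png

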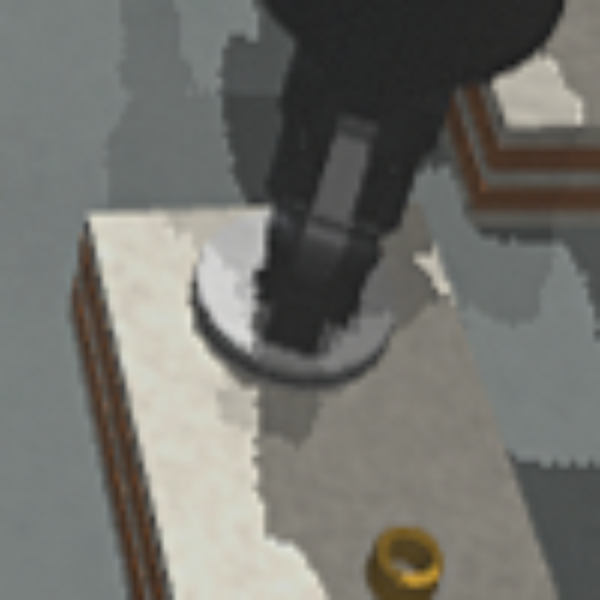

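Sliding; the gap is shrinking.

Call:
step_arm:
  rows:
    - {"ax": 0,"ay": 0,"az": 0,"x": 0.0005,"y": 0,"z": 0,"claw": 0.36}
    - {"ax": 0,"ay": 0,"az": 0,"x": 0.001,"y": 0,"z": 0,"claw": 0.36}
    - {"ax": 0,"ay": 0,"az": 0,"x": 0.0015,"y": 0,"z": 0,"claw": 0.36}
    - {"ax": 0,"ay": 0,"az": 0,"x": 0.0015,"y": 0,"z": 0,"claw": 0.36}

```text
time: 19.57
tool_pos: [0.5467, 0.233, 0.0633]
tool_rot: [0.707, 0.0, 0.707, -0.0]
force: [-0.7, 0.5, 1.6]
opening: 0.0306
```

Call:
step_arm:
  rows:
    - {"ax": 0,"ay": 0,"az": 0,"x": 0.0003,"y": 0,"z": 0,"claw": 0.36}
    - {"ax": 0,"ay": 0,"az": 0,"x": 0.0006,"y": 0,"z": 0,"claw": 0.36}
    - {"ax": 0,"ay": 0,"az": 0,"x": 0.001,"y": 0,"z": 0,"claw": 0.36}
    - {"ax": 0,"ay": 0,"az": 0,"x": 0.001,"y": 0,"z": 0,"claw": 0.36}

```text
time: 19.9
tool_pos: [0.5467, 0.233, 0.0625]
tool_rot: [0.707, 0.0, 0.707, -0.0]
force: [-0.8, -0.4, 1.7]
opening: 0.0306
```

Call:
step_arm:
  rows:
    - {"ax": 0,"ay": 0,"az": 0,"x": 0.0003,"y": 0,"z": 0,"claw": 0.36}
    - {"ax": 0,"ay": 0,"az": 0,"x": 0.0006,"y": 0,"z": 0,"claw": 0.36}
    - {"ax": 0,"ay": 0,"az": 0,"x": 0.001,"y": 0,"z": 0,"claw": 0.36}
    - {"ax": 0,"ay": 0,"az": 0,"x": 0.001,"y": 0,"z": 0,"claw": 0.36}

```text
time: 20.23
tool_pos: [0.5467, 0.233, 0.0617]
tool_rot: [0.707, 0.0, 0.707, -0.0]
force: [-1.2, 0.3, 2.7]
opening: 0.0303
```

Call:
step_arm:
  rows:
    - {"ax": 0,"ay": 0,"az": 0,"x": 0.0003,"y": 0,"z": 0,"claw": 0.36}
    - {"ax": 0,"ay": 0,"az": 0,"x": 0.0006,"y": 0,"z": 0,"claw": 0.36}
    - {"ax": 0,"ay": 0,"az": 0,"x": 0.001,"y": 0,"z": 0,"claw": 0.36}
    - {"ax": 0,"ay": 0,"az": 0,"x": 0.001,"y": 0,"z": 0,"claw": 0.36}

```text
time: 20.57
tool_pos: [0.5467, 0.233, 0.0615]
tool_rot: [0.707, 0.0, 0.707, -0.0]
force: [-2.9, -0.2, 6.3]
opening: 0.0309
```

The stop has met the panel: force is rising and the TCP has stopped. I'll press a little more and hold.

Call:
step_arm:
  rows:
    - {"ax": 0,"ay": 0,"az": 0,"x": 0.0003,"y": 0,"z": 0,"claw": 0.36}
    - {"ax": 0,"ay": 0,"az": 0,"x": 0.0006,"y": 0,"z": 0,"claw": 0.36}
    - {"ax": 0,"ay": 0,"az": 0,"x": 0.0006,"y": 0,"z": 0,"claw": 0.36}

```text
time: 20.82
tool_pos: [0.5467, 0.233, 0.0615]
tool_rot: [0.707, 0.0, 0.707, 0.0]
force: [-4.4, -1.0, 7.9]
opening: 0.0307
```

Call:
step_arm:
  rows:
    - {"ax": 0,"ay": 0,"az": 0,"x": 0.0003,"y": 0,"z": 0,"claw": 0.36}
    - {"ax": 0,"ay": 0,"az": 0,"x": 0.0004,"y": 0,"z": 0,"claw": 0.36}
    - {"ax": 0,"ay": 0,"az": 0,"x": 0.0004,"y": 0,"z": 0,"claw": 0.36}
    - {"ax": 0,"ay": 0,"az": 0,"x": 0.0004,"y": 0,"z": 0,"claw": 0.36}
    - {"ax": 0,"ay": 0,"az": 0,"x": 0.0004,"y": 0,"z": 0,"claw": 0.36}
    - {"ax": 0,"ay": 0,"az": 0,"x": 0.0004,"y": 0,"z": 0,"claw": 0.36}

```text
time: 21.32
tool_pos: [0.5467, 0.233, 0.0615]
tool_rot: [0.707, 0.0, 0.707, 0.0]
force: [-4.2, -0.9, 8.8]
opening: 0.0306
```

Run:
```python
from h import *
s=state(); print(s['time'],s['tool_pos'],s['tool_rot'],s['force'],s['moment'],s['opening'])
im,d=snapshot('scene'); save('s11',cv2.resize(im[230:330,340:440],None,fx=6,fy=6))
im,d=snapshot('wrist'); save('w11',im)
```

```text
21.3167 [0.54672663 0.23298991 0.06149556] [7.07291655e-01 1.08845983e-04 7.06921851e-01 1.80416205e-05] [-4.18406895 -0.89273451  8.83538719] [-0.21366917  0.79933341  0.00140912] 0.030646926047885614
```

View pics/s11.png

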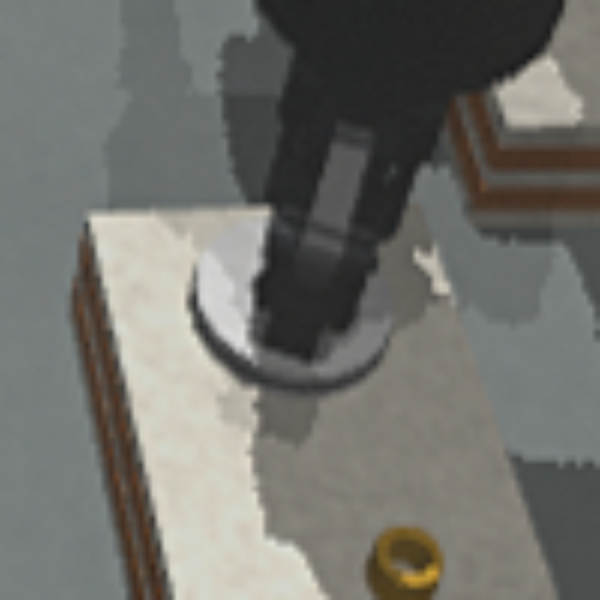

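View pics/w11.png

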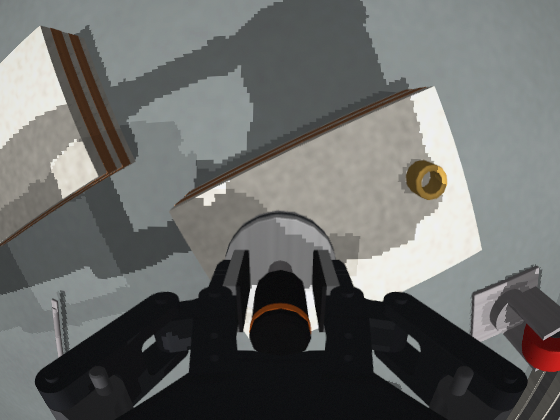

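Call:
step_arm:
  rows:
    - {"ax": 0,"ay": 0,"az": 0,"x": 0.0003,"y": 0,"z": 0,"claw": 0.36}
    - {"ax": 0,"ay": 0,"az": 0,"x": 0.0003,"y": 0,"z": 0,"claw": 0.36}
    - {"ax": 0,"ay": 0,"az": 0,"x": 0.0003,"y": 0,"z": 0,"claw": 0.36}
    - {"ax": 0,"ay": 0,"az": 0,"x": 0.0003,"y": 0,"z": 0,"claw": 0.36}
    - {"ax": 0,"ay": 0,"az": 0,"x": 0.0003,"y": 0,"z": 0,"claw": 0.36}
    - {"ax": 0,"ay": 0,"az": 0,"x": 0.0003,"y": 0,"z": 0,"claw": 0.36}
    - {"ax": 0,"ay": 0,"az": 0,"x": 0.0003,"y": 0,"z": 0,"claw": 0.36}
    - {"ax": 0,"ay": 0,"az": 0,"x": 0.0003,"y": 0,"z": 0,"claw": 0.36}
    - {"ax": 0,"ay": 0,"az": 0,"x": 0.0003,"y": 0,"z": 0,"claw": 0.36}
    - {"ax": 0,"ay": 0,"az": 0,"x": 0.0003,"y": 0,"z": 0,"claw": 0.36}
    - {"ax": 0,"ay": 0,"az": 0,"x": 0.0003,"y": 0,"z": 0,"claw": 0.36}
    - {"ax": 0,"ay": 0,"az": 0,"x": 0.0003,"y": 0,"z": 0,"claw": 0.36}
    - {"ax": 0,"ay": 0,"az": 0,"x": 0.0003,"y": 0,"z": 0,"claw": 0.36}
    - {"ax": 0,"ay": 0,"az": 0,"x": 0.0003,"y": 0,"z": 0,"claw": 0.36}

```text
time: 22.58
tool_pos: [0.5467, 0.233, 0.0615]
tool_rot: [0.707, 0.0, 0.707, 0.0]
force: [-4.2, -0.9, 8.9]
opening: 0.0304
```

Call:
step_arm:
  rows:
    - {"ax": 0,"ay": 0,"az": 0,"x": 0.0003,"y": 0,"z": 0,"claw": 0.36}
    - {"ax": 0,"ay": 0,"az": 0,"x": 0.0006,"y": 0,"z": 0,"claw": 0.36}
    - {"ax": 0,"ay": 0,"az": 0,"x": 0.0006,"y": 0,"z": 0,"claw": 0.36}
    - {"ax": 0,"ay": 0,"az": 0,"x": 0.0006,"y": 0,"z": 0,"claw": 0.36}

```text
time: 22.92
tool_pos: [0.5468, 0.233, 0.0615]
tool_rot: [0.707, 0.0, 0.707, 0.0]
force: [-5.9, -1.4, 11.2]
opening: 0.0307
```

Now 11 N. I'll hold well over a second, then ease off and lift straight up, keeping the fingers clear of the head.

Call:
step_arm:
  rows:
    - {"ax": 0,"ay": 0,"az": 0,"x": 0,"y": 0,"z": 0,"claw": 0.36}
    - {"ax": 0,"ay": 0,"az": 0,"x": 0,"y": 0,"z": 0,"claw": 0.36}
    - {"ax": 0,"ay": 0,"az": 0,"x": 0,"y": 0,"z": 0,"claw": 0.36}
    - {"ax": 0,"ay": 0,"az": 0,"x": 0,"y": 0,"z": 0,"claw": 0.36}
    - {"ax": 0,"ay": 0,"az": 0,"x": 0,"y": 0,"z": 0,"claw": 0.36}
    - {"ax": 0,"ay": 0,"az": 0,"x": 0,"y": 0,"z": 0,"claw": 0.36}
    - {"ax": 0,"ay": 0,"az": 0,"x": 0,"y": 0,"z": 0,"claw": 0.36}
    - {"ax": 0,"ay": 0,"az": 0,"x": 0,"y": 0,"z": 0,"claw": 0.36}
    - {"ax": 0,"ay": 0,"az": 0,"x": 0,"y": 0,"z": 0,"claw": 0.36}
    - {"ax": 0,"ay": 0,"az": 0,"x": 0,"y": 0,"z": 0,"claw": 0.36}
    - {"ax": 0,"ay": 0,"az": 0,"x": 0,"y": 0,"z": 0,"claw": 0.36}
    - {"ax": 0,"ay": 0,"az": 0,"x": 0,"y": 0,"z": 0,"claw": 0.36}
    - {"ax": 0,"ay": 0,"az": 0,"x": 0,"y": 0,"z": 0,"claw": 0.36}
    - {"ax": 0,"ay": 0,"az": 0,"x": 0,"y": 0,"z": 0,"claw": 0.36}

```text
time: 24.08
tool_pos: [0.5467, 0.233, 0.0615]
tool_rot: [0.707, 0.0, 0.707, 0.0]
force: [-5.1, -1.3, 12.4]
opening: 0.0306
```

Call:
step_arm:
  rows:
    - {"ax": 0,"ay": 0,"az": 0,"x": -0.0007,"y": 0,"z": 0,"claw": 0.36}
    - {"ax": 0,"ay": 0,"az": 0,"x": -0.0015,"y": 0,"z": 0,"claw": 0.36}
    - {"ax": 0,"ay": 0,"az": 0,"x": -0.0025,"y": 0,"z": 0,"claw": 0.36}
    - {"ax": 0,"ay": 0,"az": 0,"x": -0.004,"y": 0,"z": 0,"claw": 0.36}
    - {"ax": 0,"ay": 0,"az": 0,"x": -0.006,"y": 0,"z": 0,"claw": 0.5}
    - {"ax": 0,"ay": 0,"az": 0,"x": -0.008,"y": 0,"z": 0,"claw": 0.7}
    - {"ax": 0,"ay": 0,"az": 0,"x": -0.012,"y": 0,"z": 0,"claw": 0.8}
    - {"ax": 0,"ay": 0,"az": 0,"x": -0.02,"y": 0,"z": 0,"claw": 0.8}
    - {"ax": 0,"ay": 0,"az": 0,"x": -0.04,"y": 0,"z": 0,"claw": 0.8}
    - {"ax": 0,"ay": 0,"az": 0,"x": -0.08,"y": 0,"z": 0,"claw": 0.8}
    - {"ax": 0,"ay": 0,"az": 0,"x": -0.12,"y": 0,"z": 0,"claw": 0.8}
    - {"ax": 0,"ay": 0,"az": 0,"x": -0.16,"y": 0,"z": 0,"claw": 0.8}
    - {"ax": 0,"ay": 0,"az": 0,"x": -0.2,"y": 0,"z": 0,"claw": 0.8}
    - {"ax": 0,"ay": 0,"az": 0,"x": -0.22,"y": 0,"z": 0,"claw": 0.8}
    - {"ax": 0,"ay": 0,"az": 0,"x": -0.22,"y": 0,"z": 0,"claw": 0.8}
    - {"ax": 0,"ay": 0,"az": 0,"x": -0.22,"y": 0,"z": 0,"claw": 0.8}
    - {"ax": 0,"ay": 0,"az": 0,"x": -0.22,"y": 0,"z": 0,"claw": 0.8}

```text
time: 25.5
tool_pos: [0.5465, 0.2329, 0.2342]
tool_rot: [0.707, -0.0, 0.708, -0.0]
force: [0.8, 0.2, 0.4]
opening: 0.0683
```

Run:
```python
from h import *
s=state(); print(s['time'],s['tool_pos'],s['force'],s['opening'])
im,d=snapshot('scene'); save('s12',cv2.resize(im[200:360,330:490],None,fx=3.7,fy=3.7))
ci=camera_info('wrist'); im,d=snapshot('wrist'); save('w12',im)
V=np.linalg.inv(ci['view']); f=focal(ci)
v,u=np.mgrid[0:420,0:560]; du,dv=u-ci['cx'],v-ci['cy']; r=np.hypot(du,dv); t=r/f
P=np.stack([np.tan(t)*du/r*d,np.tan(t)*dv/r*d,d],-1)@V[:3,:3].T+V[:3,3]
q=P[(np.abs(P[...,0]-.547)<.04)&(np.abs(P[...,1]-.232)<.04)]
for lo,hi in [(.048,.054),(.058,.068),(.105,.13)]:
    m=q[(q[:,2]>lo)&(q[:,2]<hi)]; print(lo,len(m),m.mean(0),np.median(m[:,2]),(m.min(0)+m.max(0))/2)
m=q[(q[:,2]>.058)&(q[:,2]<.068)]; A=np.c_[m[:,:2]-m[:,:2].mean(0),np.ones(len(m))]; print('disc tilt',np.linalg.lstsq(A,m[:,2],rcond=None)[0])
```

```text
25.5 [0.54645212 0.2328537  0.23420951] [0.77383426 0.20728778 0.39226444] 0.06834088058005351
0.048 3203 [0.54932271 0.23710001 0.05003028] 0.050009770619528604 [0.54701895 0.23201257 0.05032751]
0.058 1718 [0.54656067 0.23671357 0.06204139] 0.06205064580320349 [0.54701139 0.23156354 0.06132854]
0.105 554 [0.54650109 0.23254763 0.11471126] 0.11522710584673998 [0.54653015 0.23158927 0.11136281]
disc tilt [ 0.00112545 -0.00615949  0.06204139]
```

View pics/s12.png

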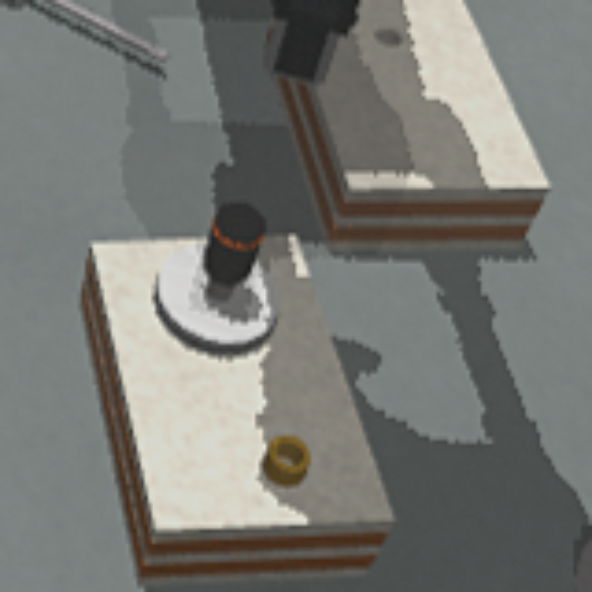

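View pics/w12.png

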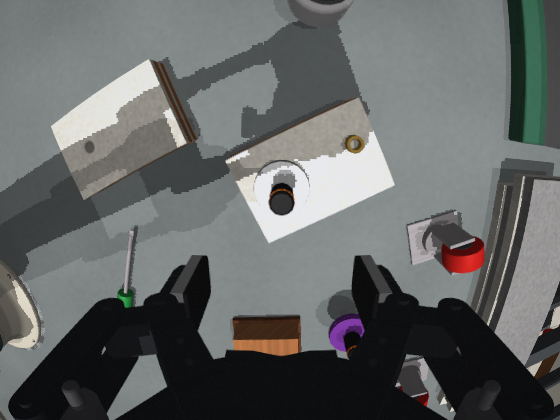

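The gauge stands upright in the bore (wrist pixel (281,200)). The disc top is at 0.062 m, 12 mm above the face, so it sits flat on the panel, and the head top has not risen. Handing in.

```bash
python3 -c "
from station import *
print(close_job()); print(state()['time'])"
```

```text
the job is handed in; nothing more can be done
None
the job is handed in; nothing more can be done
```

The gauge is standing in the white panel's bore with its stop flat on the face. I handed the job in at about 25.6 s of the 67 s allowed; hand-in gives no verdict.

- **Bottoming:** I took the gauge from the stand by its head and lowered it into the bore of the white panel farther from the base, the one with the brass insert. It bottomed at a depth of about 28 mm. I pressed it there with about 8 N for roughly half a second before letting go.
- **Stop:** I slid the disc down with the fingertips on either side of the head. I then held it on the panel with 9–12 N at the wrist for about 3 s, and lifted away straight up.

**Last checks:**
- The disc's top is 12.0 mm above the panel's face, and its tilt is under 0.01 rad.
- The disc and head sit over the bore within about 1 mm.
- The head's top did not rise after I let go, so the foot is still on the bottom.
- The robot is clear, and the wrist force reads about 0.

**Not fully certain:** While I held the stop, a sideways force of 4–6 N also showed at the wrist. One small extra press (0.24 mm) gave no rise in force, so I pressed a little further. Wrist force is only an indirect measure of the stop's contact force. No check disagreed with the final pose. In the last pictures the insert and the other bystanders in view were not visibly moved, though I did not measure them.

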